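# Fetch the pastry cutter from the blocked drawer

### The arm

A 6-joint arm with a two-finger parallel gripper is mounted at the origin on a cart in front of the work surface, level with it; the furniture and walls round the work are solid. World frame = base frame: x ahead of the robot, y to its left, z up, the work surface at z = 0. Lengths are in mm, angles in rad, forces in N, time in s.
With the tool pointing down it reaches from about 275 to 750 mm from the base axis. Payload 10.2 kg.
Tool frame: the origin (TCP) lies midway between the tips of the shut fingers; the grasp point (between the pads) lies 19 mm behind it; z points along the fingers, y is the line along which they close (so a half turn about z gives the same grasp; the last joint's range is limited). The gripper opens to 85 mm and grips with 20 to 120 N. Pads are 22 mm wide; open, the fingers measure 114 mm over their backs; the gripper's body (76 mm by 85 mm) begins 54 mm behind the grasp point. The pads swing forward as they close: fully open they stand 13 mm farther back than shut.
Start: joints at [0.947, 0.313, 1.498, -0, 1.331, -0.223], TCP at [204.844, 483.394, 231.294] pointing down, gripper open.
Joint ranges: [-2.94, 2.94], [-0.97, 2.17], [0.19, 2.56], [-1.23, 4.37], [0.02, 3.11], [-2.88, 2.88]. Speed limits (rad/s): [2.39, 2.39, 3.01, 3.14, 3.14, 3.14].

### API

Orientations are given as a unit quaternion [w, x, y, z].
In Python, from rig import sense, capture, finish_job, find_in, place_of gives the robot as it stands. The module is installed in compiled form; this text tells all that it offers.
- The arm moves only by the shell command python3 -m jog 'ROWS' [FORCE]. ROWS is JSON, a list of rows, each an object of numbers: "tx", "ty", "tz": the shift along the tool's x, y, z in mm; "ax", "ay", "az": the turn, a rotation vector about the tool's x, y, z in rad; "jaw": the closure, from -1 (fully open) to 1 (shut), so that 0 is half open. In form: [{"tx": .., "ty": .., "tz": .., "ax": .., "ay": .., "az": .., "jaw": ..}, ...]. A call has 1 to 5 rows; each row shifts and turns the commanded pose from where the row before left it, along the tool's axes as they then stand; what a row does not reach is not made up. A row lasts 1/8 s, in which the tool goes at most 62.5 mm and 10.7 degrees, less where a joint would pass 70% of its speed; a pose out of reach is approached as far as the arm can. A call with a gripper value outside its range is refused whole. The fingers move at their own pace and stop on an object; FORCE is the grip in N (left out, the last holds). Time passes only in rows, so rows that do not move let the fingers close. It gives the time, the measured TCP pose, the force, the opening and the grip force at its end, in the units of the state.
- sense(): the state, without advancing time (a new reading comes with each control period).
- capture(name): name is "side" or "top"; returns a dict with "color" (420x560x3 uint8, red, green, blue), "depth" (420x560 float32, mm along the optical axis (not along the pixel's ray), 0 where there is no reading), "fx", "fy", "cx", "cy" (pixels), "camera_from_world" (4x4, takes a point from world to camera coordinates). Camera axes: x right, y up, looking along -z (the intrinsics and any distortion apply to the point x, -y, -z); pixel columns grow to the right and rows downward; lengths in mm; the calibration is good to about 2 mm. A picture is of the moment at which its call begins.
- finish_job(): hands the job in; it is judged then, once.
Trained networks look in the newest picture that a camera, given by its name, has taken for a name from the list of things; names that differ only in an ending like _2 or _b are one class to them, and where a whole thing is asked for, a point or a joint stands for the part that bears it (a point fixed in the world has none). Each returns a list of dicts, best first, with "conf" (0 to 1); they miss things now and then, are a little off and sometimes report something else, mostly with a low value. They report only what shows in the picture. A call takes as long as a camera call. They do not tell look-alikes from the thing itself.
- find_in(query, camera): "centre" ([column, row] in pixels, amid what is visible of it).
- place_of(query, camera): "centre" ([column, row] in pixels: a listed point, or the origin of a listed thing).
The state is a dict: "time_s": time; "joints": joint angles; "dq": joint speeds; "tau": joint torques, N m; "eef_pos": TCP position; "ee_rot": TCP orientation; "force": force on the tool from outside, world axes, zero at the start; "wrist_torque": the same for the moment, N m; "grip_width": opening from 0.0 (shut) to 1.0 (fully open); "grip_force": force on a finger pad.
Only numpy, scipy, OpenCV 4.12 (cv2) and the standard library are available. Lean on these libraries where they do the work, as an engineer would, in place of code of your own. Each camera call takes 0.05 s, during which the arm holds its last target. There are 200 camera calls.

### The job

The fluted cutter is in the little steel drawer, which is only ajar because two spice jars and a sugar shaker stand in front of it. Move all three onto the sheet pan at the side, standing upright, pull the drawer well open, and set the cutter down flat in the middle of the wooden pastry board. Then push the drawer fully shut and put the jars and the shaker back, each upright in the very place where it stood at the start.

Things in the scene. Friction and masses are not known exactly. Their poses are not given: they have to be found in the camera images.
- unit: Fixed steel drawer unit, 190 (x, deep) x 220 (y, wide) x 66 (z, high) mm, closed on top, turned a little about z. Origin: centre of its underside; its front looks along its -x (to the robot), the edge at x = -95 mm. The jars and the shaker stand in a row along its y, at about x = -235 mm and y = -90, 0, 90 mm, in any order.
- drawer (a joint): How far the drawer is pulled out along the unit's -x, in m: 0 shut, 0.13 the stop; 0.036 to 0.044 at the start. About 1.2 N of friction; stays where left. Front panel 8 mm thick, 212 mm wide, top 60 mm above the worktop. Inside: floor 14 mm above the worktop, 198 mm wide, side walls up to 42 mm. From 0.10 on the cutter is clear of the unit's top.
- drawer_bar (a point): Middle of the drawer's bar pull, 38 mm above the worktop; it moves with the drawer. Round dark steel bar, 11 mm thick and 100 mm long along the unit's y, 35 mm in front of the panel; can be pinched from above with one finger before and one behind it.
- cutter: Loose fluted round metal cutter, 62 mm across, 28 mm high, 30 g, flat in the drawer just behind the front panel; at the start the rear half is under the unit's top and the front half shows. Origin: centre of its underside, z up. Can be gripped across its full width, from outside.
- board: Fixed pale wooden pastry board, 260 (x) x 170 (y) x 19 mm high, at the left or the right of the work. Origin: centre of its underside (on the worktop); the upper face is at z = 19 mm.
- pan: Fixed aluminium sheet pan, 280 (x) x 150 (y) mm, inner floor 3 mm above the worktop, rim 17 mm high, on the other side from the board. Origin: centre of its underside. There is room for the three things in a row along its x axis, 90 mm apart.
- jar_tall: Loose, stands upright in front of the drawer at the start. Origin: centre of its underside, z up. Taller spice jar, 42 x 42 mm, 106 mm high, squarish with a round screw cap (yellow); 110 g or so. Its sides face along its x and y axes.
- jar_short: Loose, stands upright in front of the drawer at the start. Origin: centre of its underside, z up. Shorter, thicker spice jar, 47 x 47 mm, 97 mm high, squarish with a round screw cap (red); 110 g or so. Its sides face along its x and y axes.
- shaker: Loose, stands upright in front of the drawer at the start. Origin: centre of its underside, z up. Round pale sugar shaker, body 64 mm across up to 66 mm, lid 68 mm across from 66 to 92 mm height, pierced top, the lid stays on; 170 g or so.
Mind the look-alikes: they are no part of the job. Leave any purple or turquoise look-alike of the jar_tall alone.

How it is judged (in metres and radians):
On the way, in this order (a step that is already met when the one before it is completed fails the run):
1. both jars and the shaker stand upright on the sheet pan, released (x of jar_tall in the frame of pan between -0.125 and 0.125 m and y of jar_tall in the frame of pan between -0.06 and 0.06 m and z of jar_tall in the frame of pan between 0 and 0.007 m and linear speed of each of jar_tall, jar_short, shaker below 0.02 m/s and angle between each of jar_tall, jar_short, shaker's own z axis and vertical below 0.1 rad and contact force between each of jar_tall, jar_short, shaker and the fingers below 0.05 N and x of jar_short in the frame of pan between -0.125 and 0.125 m and y of jar_short in the frame of pan between -0.06 and 0.06 m and z of jar_short in the frame of pan between 0 and 0.007 m and x of shaker in the frame of pan between -0.125 and 0.125 m and y of shaker in the frame of pan between -0.06 and 0.06 m and z of shaker in the frame of pan between 0 and 0.007 m), for 0.2 s.
2. the drawer is pulled open by at least 95 mm (value of joint drawer above 0.095 m), for 0.2 s.
3. the cutter lies flat in the middle of the board, released, while the three things still stand on the pan (all of step 1 and horizontal distance between cutter and board below 0.02 m and z of cutter in the frame of board between 0.016 and 0.022 m and linear speed of cutter below 0.02 m/s and angle between cutter's own z axis and vertical below 0.1 rad and contact force between cutter and the fingers below 0.05 N), for 0.2 s.
4. the drawer is fully shut, the three things still on the pan (all of step 1 and value of joint drawer below 0.006 m), for 0.2 s.
At the end, for the whole second after the job is handed in: The cutter lies flat on the wooden pastry board, its centre within 20 mm of the board's; the drawer is shut to within 6 mm; the tall jar, the short jar and the shaker each stand upright within 15 mm of where they stood at the start; all released and at rest (horizontal distance between cutter and board below 0.02 m and z of cutter in the frame of board between 0.016 and 0.022 m and linear speed of each of cutter, jar_tall, jar_short, shaker below 0.02 m/s and angle between each of cutter, jar_tall, jar_short, shaker's own z axis and vertical below 0.1 rad and contact force between each of cutter, jar_tall, jar_short, shaker and the fingers below 0.05 N and value of joint drawer below 0.006 m and distance of each of jar_tall, jar_short, shaker from where it was at the start of the episode below 0.015 m); the robot touches nothing.
It fails at once if a jar, the shaker or the cutter is tipped over (angle between any of jar_tall, jar_short, shaker, cutter's own z axis and vertical above 0.7 rad).
It also fails if it takes over 149 s, if anything falls off the work surface, if the arm or the gripper's body presses on something with over 40 N, if the wrist force passes 120 N, or if a joint passes its speed limit or range.

## Working session

There is one attempt and no reset: what is moved stays moved. The work goes in short steps, Python scripts to look and compute and a shell command to move; the robot and the scene stay as the last step left them, time stands still between calls to the robot, and variables do not carry over. Pictures are saved under pics/ and viewed, at most 14 in all, crops included, and the job is handed in when it is done.

```bash
mkdir -p pics
cat > h.py <<'E'
import numpy as np, cv2
from rig import *
from scipy.spatial.transform import Rotation as R
def save(c,f,box=None,s=1):
    im=c["color"][:,:,::-1]
    if box: im=im[box[1]:box[3],box[0]:box[2]]
    if s!=1: im=cv2.resize(im,None,fx=s,fy=s,interpolation=cv2.INTER_CUBIC)
    cv2.imwrite("pics/"+f,im)
def ray(c,u,v):
    T=np.linalg.inv(c["camera_from_world"]); d=np.array([(u-c["cx"])/c["fx"],-(v-c["cy"])/c["fy"],-1.])
    return T[:3,3],T[:3,:3]@d
def atz(c,u,v,z):
    o,d=ray(c,u,v); return o+d*(z-o[2])/d[2]
def cloud(c):
    v,u=np.mgrid[:420,:560]; D=c["depth"]; T=np.linalg.inv(c["camera_from_world"])
    P=np.stack([(u-c["cx"])/c["fx"]*D,-(v-c["cy"])/c["fy"]*D,-D],-1)
    return P@T[:3,:3].T+T[:3,3]
def pix(c,p):
    q=c["camera_from_world"]@np.append(p,1); return c["cx"]-c["fx"]*q[0]/q[2], c["cy"]+c["fy"]*q[1]/q[2]
E
cat > a.py <<'E'
from h import *
for n in("top","side"):
    c=capture(n); save(c,n+"0.png"); P=cloud(c)
    print(n,np.linalg.inv(c["camera_from_world"])[:3,3].round(),c["fx"])
    for q,z in(("unit",0),("drawer_bar",38),("cutter",14),("board",0),("pan",0),("jar_tall",0),("jar_short",0),("shaker",0)):
        for r in place_of(q,n)[:3]:
            u,v=r["centre"]; print(q,round(r["conf"],2),np.round([u,v]),atz(c,u,v,z).round(),P[int(v),int(u)].round())
s=sense();print(s["eef_pos"],s["ee_rot"])
E
python3 a.py
```

```text
top [ 463.    0. 1175.] 479.259665755535
unit 0.94 [288. 131.] [743. -14.   0.] [728. -12.  64.]
unit 0.36 [301. 229.] [498. -41.   0.] [495. -37. 101.]
drawer_bar 0.41 [147. 228.] [505. 327.  38.] [506. 332.  20.]
cutter 0.42 [292. 167.] [650. -20.  14.] [651. -18.  20.]
board 0.57 [144. 225.] [514. 344.   0.] [513. 339.  21.]
board 0.2 [302. 230.] [495. -44.   0.] [493. -40.  93.]
pan 0.98 [419. 226.] [ 501. -328.    0.] [ 502. -328.   -4.]
jar_tall 0.84 [244. 283.] [370. 101.   0.] [380.  94. 102.]
jar_tall 0.8 [238. 254.] [440. 114.   0.] [444. 104. 106.]
jar_tall 0.66 [263. 230.] [498.  53.   0.] [497.  50. 105.]
jar_short 0.69 [299. 228.] [500. -36.   0.] [498. -33.  99.]
shaker 0.8 [340. 221.] [ 516. -137.    0.] [ 512. -126.   93.]
shaker 0.27 [289. 170.] [646. -13.   0.] [646. -11.  10.]
side [ -47. -882.  811.] 505.66598825438126
unit 0.56 [338. 208.] [742. -17.   0.] [678. -86.  68.]
unit 0.37 [207. 174.] [512. 338.   0.] [500. 316.  18.]
drawer_bar 0.89 [290. 220.] [564. -36.  38.] [563. -37.  40.]
cutter 0.68 [312. 213.] [653. -14.  14.] [612. -63.  60.]
board 0.94 [209. 176.] [512. 325.   0.] [500. 302.  18.]
pan 0.68 [344. 311.] [ 506. -328.    0.] [ 502. -330.    5.]
jar_tall 0.97 [196. 230.] [362.  99.   0.] [355.  85.  12.]
jar_tall 0.87 [220. 216.] [445. 123.   0.] [433. 101.  21.]
jar_tall 0.59 [312. 212.] [667.   7.   0.] [657.  -2.  12.]
jar_short 0.67 [271. 240.] [504. -40.   0.] [489. -62.  23.]
shaker 0.84 [297. 257.] [ 523. -128.   -0.] [ 500. -159.   34.]
[204.83172935 483.40529685 231.3028061 ] [2.24942507e-06 1.99039473e-01 9.79991473e-01 1.41576642e-05]
```

View pics/top0.png

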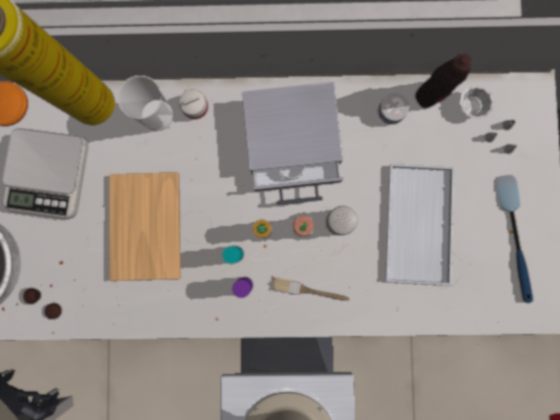

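View pics/side0.png

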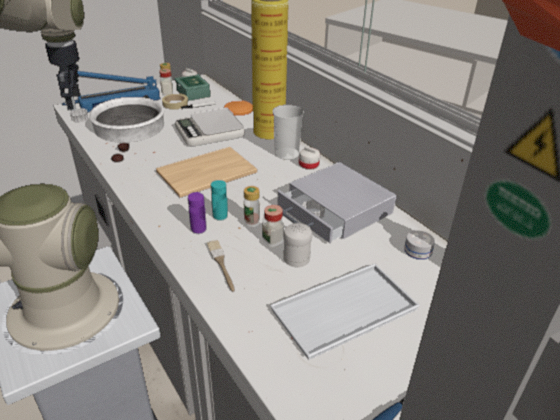

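```bash
cat > b.py <<'E'
from h import *
c=capture("top"); P=cloud(c).reshape(-1,3); rgb=c["color"].reshape(-1,3)
save(c,"crop0.png",(200,100,400,300),3)
def fit(m,name):
    Q=P[m]; 
    r=cv2.minAreaRect(Q[:,:2].astype(np.float32)); print(name,len(Q),"mean",Q.mean(0).round(1),"rect",np.round(r[0],1),np.round(r[1],1),round(r[2],1))
def near(x,y,r): return np.hypot(P[:,0]-x,P[:,1]-y)<r
for n,x,y,z0,z1 in(("tall?",497,50,98,115),("decoyA",444,104,98,115),("decoyB",375,97,98,115),("short",498,-35,90,106),("shaker",514,-128,86,100)):
    m=near(x,y,48)&(P[:,2]>z0)&(P[:,2]<z1); fit(m,n); print(np.median(rgb[m],0))
fit((P[:,2]>61)&(P[:,2]<72)&(P[:,0]>620)&(abs(P[:,1]+12)<140),"unittop")
fit((P[:,2]>12)&(P[:,2]<25)&(P[:,1]>220)&(P[:,1]<460)&(P[:,0]>350)&(P[:,0]<680),"board")
fit((P[:,2]>9)&(P[:,2]<25)&(P[:,1]<-230)&(P[:,1]>-430)&(P[:,0]>320)&(P[:,0]<680),"panrim")
fit((P[:,2]>30)&(P[:,2]<47)&(P[:,0]>540)&(P[:,0]<595)&(abs(P[:,1]+36)<75),"bar")
fit((P[:,2]>50)&(P[:,2]<66)&(P[:,0]>575)&(P[:,0]<640)&(abs(P[:,1]+30)<130),"panel")
E
python3 b.py
```

```text
tall? 263 mean [498.2  50.2 104.5] rect [498.5  50.3] [40. 39.] 62.2
[139. 110.  54.]
decoyA 266 mean [440.8 119.3 104.7] rect [440.9 120.2] [40.5 37.9] 89.1
[ 14. 131. 131.]
decoyB 271 mean [365.8  97.5 104.6] rect [365.7  97. ] [37.9 37.8] 88.7
[102.  50. 129.]
short 315 mean [503.4 -43.   96.5] rect [503.4 -43.1] [42.9 42.9] 88.6
[156. 109.  92.]
shaker 492 mean [ 514.8 -132.7   89.6] rect [ 514.8 -131.8] [60.7 59.1] 89.5
[158. 151. 148.]
unittop 7397 mean [743.6 -21.7  65.2] rect [760.3 -12.6] [247.4 278.8] 0.3
board 7404 mean [510.1 339.   17.9] rect [511.6 339.6] [260.  170.5] 0.6
panrim 978 mean [ 505.6 -333.7   15.2] rect [ 506.5 -327.8] [156.9 285.8] 85.9
bar 276 mean [570.1 -35.5  41.2] rect [575.7 -26.3] [128.4  37.7] 89.9
panel 343 mean [605.3 -31.1  58.1] rect [621.3 -30.9] [ 47.  215.9] 3.3
```

View pics/crop0.png

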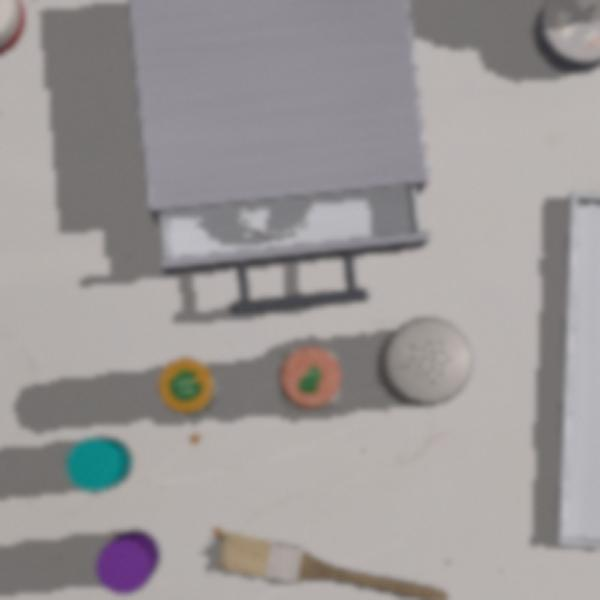

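The tall jar could be confused with two look-alikes. The yellow cap at (262,228) is the jar. Teal at (232,254) and purple at (242,287) are decoys. The crop confirms the yellow cap. The short jar with the red cap is at (303,226), the shaker at (342,220) and the bar at about (300,200). The board is on the left at (145,226) and the pan on the right at (419,226). I'll take the shaker first because it is nearest the pan.

```bash
cat > go.py <<'E'
import sys
from h import *
# go.py x y z theta : remaining shift in tool axes after turning to theta (tool y heading)
s=sense(); p=np.array(s["eef_pos"]); q=s["ee_rot"]; M=R.from_quat([q[1],q[2],q[3],q[0]]).as_matrix()
th=np.arctan2(M[1,1],M[0,1]); print("t",round(s["time_s"],2),"tcp",p.round(1),"th",round(th,3),"tilt",M[:,2].round(3),"w",round(s["grip_width"],3),"gf",round(s["grip_force"],1),"F",np.round(s["force"],1))
if len(sys.argv)>1:
    x,y,z,t=map(float,sys.argv[1:5]); d=np.array([x,y,z])-p
    tot=np.array([-np.sin(t)*d[0]+np.cos(t)*d[1],np.cos(t)*d[0]+np.sin(t)*d[1],-d[2]])
    print("az",round(th-t,3),"then shift",tot.round(1),"rows",np.ceil(np.linalg.norm(tot)/55))
E
python3 -m jog '[{"az":0.181,"jaw":-1},{"az":0.181},{"az":0.181},{"az":0.181},{"az":0.181}]' 40
python3 -m jog '[{"az":0.180},{"tx":0}]'; python3 go.py 517 -133 180 0.085
```

```text
t 0.95 tcp [204.8 483.4 231.3] th 1.17 tilt [-0.  0. -1.] w 1.001 gf 0.0 F [-0.1  1.2  0.4]
az 1.085 then shift [-640.7  258.7   51.3] rows 13.0schema error: expected keys tx, ty, tz, ax, ay, az, jaw
schema error: expected keys tx, ty, tz, ax, ay, az, jaw
```

```bash
python3 -m jog '[{"tx":0,"ty":0,"tz":0,"ax":0,"ay":0,"az":0.181,"jaw":-1},{"tx":0,"ty":0,"tz":0,"ax":0,"ay":0,"az":0.181,"jaw":-1},{"tx":0,"ty":0,"tz":0,"ax":0,"ay":0,"az":0.181,"jaw":-1},{"tx":0,"ty":0,"tz":0,"ax":0,"ay":0,"az":0.181,"jaw":-1},{"tx":0,"ty":0,"tz":0,"ax":0,"ay":0,"az":0.181,"jaw":-1}]' 40
python3 -m jog '[{"tx":0,"ty":0,"tz":0,"ax":0,"ay":0,"az":0.18,"jaw":-1},{"tx":-40,"ty":16,"tz":3,"ax":0,"ay":0,"az":0,"jaw":-1},{"tx":-40,"ty":16,"tz":3,"ax":0,"ay":0,"az":0,"jaw":-1},{"tx":-40,"ty":16,"tz":3,"ax":0,"ay":0,"az":0,"jaw":-1},{"tx":0,"ty":0,"tz":0,"ax":0,"ay":0,"az":0,"jaw":-1}]'
python3 go.py 517 -133 180 0.085
```

```text
time_s: 1.58
eef_pos: [204.9, 483.4, 231.3]
ee_rot: [0.0, 0.61, 0.792, -0.0]
force: [-0.4, 0.1, 0.2]
grip_width: 1.002
grip_force: 0.0
time_s: 2.2
eef_pos: [263.7, 366.4, 222.4]
ee_rot: [0.0, 0.678, 0.735, -0.0]
force: [0.2, 0.4, 0.1]
grip_width: 0.998
grip_force: 0.0
t 2.2 tcp [263.7 366.4 222.4] th 0.082 tilt [ 0. -0. -1.] w 0.998 gf 0.0 F [0.2 0.4 0.1]
az -0.003 then shift [-519.1  210.    42.4] rows 11.0
```

Tracks well. Moving at about 56 mm per row.

```bash
python3 -m jog '[{"tx":-52,"ty":21,"tz":4,"ax":0,"ay":0,"az":0,"jaw":-1},{"tx":-52,"ty":21,"tz":4,"ax":0,"ay":0,"az":0,"jaw":-1},{"tx":-52,"ty":21,"tz":4,"ax":0,"ay":0,"az":0,"jaw":-1},{"tx":-52,"ty":21,"tz":4,"ax":0,"ay":0,"az":0,"jaw":-1},{"tx":-52,"ty":21,"tz":4,"ax":0,"ay":0,"az":0,"jaw":-1}]'
python3 -m jog '[{"tx":-52,"ty":21,"tz":4,"ax":0,"ay":0,"az":0,"jaw":-1},{"tx":-52,"ty":21,"tz":4,"ax":0,"ay":0,"az":0,"jaw":-1},{"tx":-52,"ty":21,"tz":4,"ax":0,"ay":0,"az":0,"jaw":-1},{"tx":-52,"ty":21,"tz":4,"ax":0,"ay":0,"az":0,"jaw":-1},{"tx":-52,"ty":21,"tz":4,"ax":0,"ay":0,"az":0,"jaw":-1}]'
python3 -m jog '[{"tx":0,"ty":0,"tz":0,"ax":0,"ay":0,"az":0,"jaw":-1}]'
python3 go.py 517 -133 52 0.085
```

```text
time_s: 2.82
eef_pos: [390.4, 116.8, 202.5]
ee_rot: [0.0, 0.676, 0.737, 0.0]
force: [0.4, 1.3, -0.2]
grip_width: 0.998
grip_force: 0.0
time_s: 3.45
eef_pos: [517.5, -133.5, 182.2]
ee_rot: [0.0, 0.676, 0.737, 0.0]
force: [0.8, 0.9, 0.0]
grip_width: 0.997
grip_force: 0.0
time_s: 3.58
eef_pos: [517.4, -134.5, 181.4]
ee_rot: [-0.0, 0.677, 0.736, -0.0]
force: [-0.4, 1.3, -0.3]
grip_width: 0.999
grip_force: 0.0
t 3.58 tcp [ 517.4 -134.5  181.4] th 0.082 tilt [-0.  0. -1.] w 0.999 gf 0.0 F [-0.4  1.3 -0.3]
az -0.003 then shift [  1.5  -0.3 129.4] rows 3.0
```

```bash
python3 -m jog '[{"tx":1,"ty":0,"tz":40,"ax":0,"ay":0,"az":0,"jaw":-1},{"tx":0,"ty":0,"tz":40,"ax":0,"ay":0,"az":0,"jaw":-1},{"tx":0,"ty":0,"tz":30,"ax":0,"ay":0,"az":0,"jaw":-1},{"tx":0,"ty":0,"tz":19,"ax":0,"ay":0,"az":0,"jaw":-1},{"tx":0,"ty":0,"tz":0,"ax":0,"ay":0,"az":0,"jaw":-1}]'
python3 -m jog '[{"tx":0,"ty":0,"tz":0,"ax":0,"ay":0,"az":0,"jaw":1},{"tx":0,"ty":0,"tz":0,"ax":0,"ay":0,"az":0,"jaw":1},{"tx":0,"ty":0,"tz":0,"ax":0,"ay":0,"az":0,"jaw":1},{"tx":0,"ty":0,"tz":0,"ax":0,"ay":0,"az":0,"jaw":1}]' 35
python3 go.py 422 -325 112 0.085
```

```text
time_s: 4.2
eef_pos: [515.8, -129.9, 52.5]
ee_rot: [-0.001, 0.676, 0.737, -0.0]
force: [0.2, 0.6, 1.0]
grip_width: 1.003
grip_force: 0.0
time_s: 4.7
eef_pos: [516.7, -131.2, 54.9]
ee_rot: [0.001, 0.676, 0.737, 0.0]
force: [-2.5, 2.5, 5.9]
grip_width: 0.754
grip_force: 37.9
t 4.7 tcp [ 516.7 -131.2   54.9] th 0.085 tilt [ 0.002 -0.001 -1.   ] w 0.754 gf 37.9 F [-2.5  2.5  5.9]
az 0.0 then shift [-185.1 -110.8  -57.1] rows 5.0
```

```bash
python3 -m jog '[{"tx":0,"ty":0,"tz":-20,"ax":0,"ay":0,"az":0,"jaw":1},{"tx":0,"ty":0,"tz":-30,"ax":0,"ay":0,"az":0,"jaw":1},{"tx":-35,"ty":-21,"tz":-10,"ax":0,"ay":0,"az":0,"jaw":1},{"tx":-40,"ty":-24,"tz":0,"ax":0,"ay":0,"az":0,"jaw":1},{"tx":-40,"ty":-24,"tz":0,"ax":0,"ay":0,"az":0,"jaw":1}]'
python3 -m jog '[{"tx":-40,"ty":-24,"tz":0,"ax":0,"ay":0,"az":0,"jaw":1},{"tx":-30,"ty":-18,"tz":0,"ax":0,"ay":0,"az":0,"jaw":1},{"tx":0,"ty":0,"tz":0,"ax":0,"ay":0,"az":0,"jaw":1},{"tx":0,"ty":0,"tz":0,"ax":0,"ay":0,"az":0,"jaw":1}]'
python3 go.py 422 -325 56 0.085
```

```text
time_s: 5.32
eef_pos: [456.7, -252.8, 114.3]
ee_rot: [0.001, 0.676, 0.737, 0.0]
force: [-0.1, -0.6, -2.3]
grip_width: 0.755
grip_force: 40.3
time_s: 5.82
eef_pos: [421.5, -324.6, 113.7]
ee_rot: [0.0, 0.676, 0.737, 0.0]
force: [-0.5, 0.3, -2.2]
grip_width: 0.755
grip_force: 40.3
t 5.83 tcp [ 421.5 -324.6  113.7] th 0.085 tilt [ 0.  0. -1.] w 0.755 gf 40.3 F [-0.5  0.3 -2.2]
az 0.0 then shift [-0.5  0.4 57.7] rows 2.0
```

```bash
python3 -m jog '[{"tx":0,"ty":0,"tz":25,"ax":0,"ay":0,"az":0,"jaw":1},{"tx":0,"ty":0,"tz":22,"ax":0,"ay":0,"az":0,"jaw":1},{"tx":0,"ty":0,"tz":6,"ax":0,"ay":0,"az":0,"jaw":1},{"tx":0,"ty":0,"tz":3,"ax":0,"ay":0,"az":0,"jaw":1},{"tx":0,"ty":0,"tz":0,"ax":0,"ay":0,"az":0,"jaw":1}]'
python3 -m jog '[{"tx":0,"ty":0,"tz":0,"ax":0,"ay":0,"az":0,"jaw":-1},{"tx":0,"ty":0,"tz":0,"ax":0,"ay":0,"az":0,"jaw":-1},{"tx":0,"ty":0,"tz":-20,"ax":0,"ay":0,"az":0,"jaw":-1},{"tx":0,"ty":0,"tz":-40,"ax":0,"ay":0,"az":0,"jaw":-1},{"tx":0,"ty":0,"tz":-40,"ax":0,"ay":0,"az":0,"jaw":-1}]'
python3 go.py 503 -43 160 0.085
```

```text
time_s: 6.45
eef_pos: [421.8, -325.3, 58.2]
ee_rot: [0.001, 0.676, 0.737, -0.0]
force: [-0.7, -0.8, -2.6]
grip_width: 0.748
grip_force: 40.3
time_s: 7.08
eef_pos: [421.2, -325.1, 158.7]
ee_rot: [0.0, 0.676, 0.736, 0.0]
force: [0.5, -1.3, -0.8]
grip_width: 0.998
grip_force: 0.0
t 7.08 tcp [ 421.2 -325.1  158.7] th 0.085 tilt [ 0. -0. -1.] w 0.998 gf 0.0 F [ 0.5 -1.3 -0.8]
az -0.0 then shift [274.2 105.4  -1.3] rows 6.0
```

```bash
python3 -m jog '[{"tx":46,"ty":17.5,"tz":0,"ax":0,"ay":0,"az":0,"jaw":-1},{"tx":46,"ty":17.5,"tz":0,"ax":0,"ay":0,"az":0,"jaw":-1},{"tx":46,"ty":17.5,"tz":0,"ax":0,"ay":0,"az":0,"jaw":-1},{"tx":46,"ty":17.5,"tz":0,"ax":0,"ay":0,"az":0,"jaw":-1},{"tx":46,"ty":17.5,"tz":0,"ax":0,"ay":0,"az":0,"jaw":-1}]'
python3 -m jog '[{"tx":44,"ty":18,"tz":0,"ax":0,"ay":0,"az":0,"jaw":-1},{"tx":0,"ty":0,"tz":0,"ax":0,"ay":0,"az":0,"jaw":-1},{"tx":0,"ty":0,"tz":40,"ax":0,"ay":0,"az":0,"jaw":-1},{"tx":0,"ty":0,"tz":40,"ax":0,"ay":0,"az":0,"jaw":-1},{"tx":0,"ty":0,"tz":26,"ax":0,"ay":0,"az":0,"jaw":-1}]'
python3 -m jog '[{"tx":0,"ty":0,"tz":0,"ax":0,"ay":0,"az":0,"jaw":-1},{"tx":0,"ty":0,"tz":0,"ax":0,"ay":0,"az":0,"jaw":1},{"tx":0,"ty":0,"tz":0,"ax":0,"ay":0,"az":0,"jaw":1},{"tx":0,"ty":0,"tz":0,"ax":0,"ay":0,"az":0,"jaw":1},{"tx":0,"ty":0,"tz":0,"ax":0,"ay":0,"az":0,"jaw":1}]'
python3 go.py 507 -328 112 0.085
```

```text
time_s: 7.7
eef_pos: [489.3, -87.1, 157.7]
ee_rot: [0.0, 0.677, 0.736, 0.0]
force: [0.2, -0.2, 0.9]
grip_width: 1.0
grip_force: 0.0
time_s: 8.32
eef_pos: [502.5, -44.0, 49.9]
ee_rot: [-0.001, 0.677, 0.736, -0.0]
force: [0.7, -0.7, 0.7]
grip_width: 1.005
grip_force: 0.0
time_s: 8.95
eef_pos: [503.9, -43.4, 52.5]
ee_rot: [0.001, 0.676, 0.737, 0.0]
force: [0.5, 0.0, 6.7]
grip_width: 0.523
grip_force: 36.1
t 8.95 tcp [503.9 -43.4  52.5] th 0.085 tilt [ 0.002 -0.001 -1.   ] w 0.523 gf 36.1 F [0.5 0.  6.7]
az 0.0 then shift [-283.8  -21.1  -59.5] rows 6.0
```

```bash
python3 -m jog '[{"tx":0,"ty":0,"tz":-20,"ax":0,"ay":0,"az":0,"jaw":1},{"tx":0,"ty":0,"tz":-40,"ax":0,"ay":0,"az":0,"jaw":1},{"tx":-34,"ty":-3,"tz":0,"ax":0,"ay":0,"az":0,"jaw":1},{"tx":-50,"ty":-3,"tz":0,"ax":0,"ay":0,"az":0,"jaw":1},{"tx":-50,"ty":-4,"tz":0,"ax":0,"ay":0,"az":0,"jaw":1}]'
python3 -m jog '[{"tx":-50,"ty":-4,"tz":0,"ax":0,"ay":0,"az":0,"jaw":1},{"tx":-50,"ty":-4,"tz":0,"ax":0,"ay":0,"az":0,"jaw":1},{"tx":-50,"ty":-3,"tz":0,"ax":0,"ay":0,"az":0,"jaw":1},{"tx":0,"ty":0,"tz":0,"ax":0,"ay":0,"az":0,"jaw":1},{"tx":0,"ty":0,"tz":0,"ax":0,"ay":0,"az":0,"jaw":1}]'
python3 - <<'E'
from h import *
c=capture("side"); save(c,"s1.png",(180,140,460,350),2.5)
E
python3 go.py 507 -328 55.5 0.085
```

```text
time_s: 9.57
eef_pos: [504.4, -178.8, 111.6]
ee_rot: [0.0, 0.676, 0.737, 0.0]
force: [1.3, -0.1, -1.2]
grip_width: 0.524
grip_force: 36.5
time_s: 10.2
eef_pos: [506.1, -327.3, 111.1]
ee_rot: [-0.0, 0.676, 0.737, 0.0]
force: [0.6, 0.5, -0.9]
grip_width: 0.522
grip_force: 36.5
t 10.25 tcp [ 506.3 -326.9  111.3] th 0.086 tilt [-0.     0.001 -1.   ] w 0.522 gf 36.5 F [-0.3  0.6 -0.5]
az 0.001 then shift [-1.1  0.6 55.8] rows 2.0
```

View pics/s1.png

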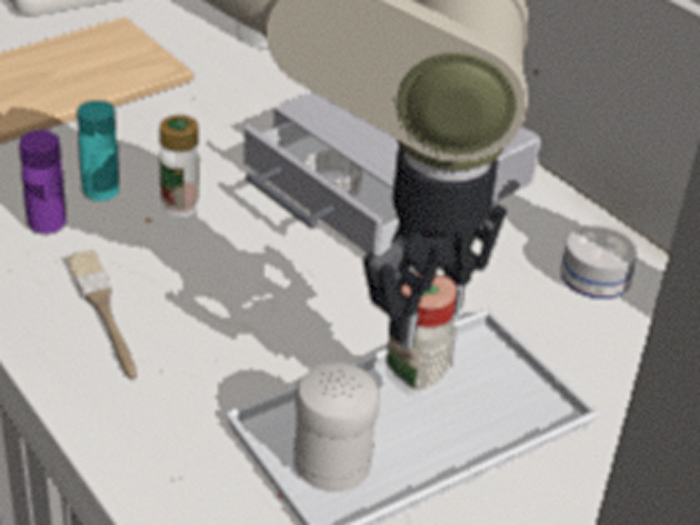

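The short jar is held upright over the pan at crop (430,335). The shaker stands upright on the pan at crop (335,425).

```bash
python3 -m jog '[{"tx":0,"ty":5,"tz":22,"ax":0,"ay":0,"az":0,"jaw":1},{"tx":0,"ty":0,"tz":22,"ax":0,"ay":0,"az":0,"jaw":1},{"tx":0,"ty":0,"tz":8,"ax":0,"ay":0,"az":0,"jaw":1},{"tx":0,"ty":0,"tz":3,"ax":0,"ay":0,"az":0,"jaw":1},{"tx":0,"ty":0,"tz":0,"ax":0,"ay":0,"az":0,"jaw":1}]'
python3 -m jog '[{"tx":0,"ty":0,"tz":0,"ax":0,"ay":0,"az":0,"jaw":-0.38},{"tx":0,"ty":0,"tz":0,"ax":0,"ay":0,"az":0,"jaw":-0.38},{"tx":0,"ty":0,"tz":-20,"ax":0,"ay":0,"az":0,"jaw":-0.38},{"tx":0,"ty":0,"tz":-40,"ax":0,"ay":0,"az":0,"jaw":-0.38},{"tx":0,"ty":0,"tz":-45,"ax":0,"ay":0,"az":0,"jaw":-1}]'
python3 go.py 498 50 160 0.085
```

```text
time_s: 10.88
eef_pos: [511.6, -327.5, 56.9]
ee_rot: [0.0, 0.676, 0.737, -0.0]
force: [0.4, 0.0, -1.5]
grip_width: 0.521
grip_force: 36.4
time_s: 11.5
eef_pos: [511.1, -327.4, 162.5]
ee_rot: [-0.0, 0.676, 0.736, 0.0]
force: [-1.0, -0.5, 0.4]
grip_width: 0.883
grip_force: 0.0
t 11.5 tcp [ 511.1 -327.4  162.5] th 0.085 tilt [-0.  0. -1.] w 0.883 gf 0.0 F [-1.  -0.5  0.4]
az -0.0 then shift [377.1  19.    2.5] rows 7.0
```

```bash
python3 -m jog '[{"tx":54,"ty":3,"tz":0,"ax":0,"ay":0,"az":0,"jaw":-1},{"tx":54,"ty":3,"tz":0,"ax":0,"ay":0,"az":0,"jaw":-1},{"tx":54,"ty":3,"tz":0,"ax":0,"ay":0,"az":0,"jaw":-1},{"tx":54,"ty":3,"tz":0,"ax":0,"ay":0,"az":0,"jaw":-1},{"tx":54,"ty":3,"tz":0,"ax":0,"ay":0,"az":0,"jaw":-1}]'
python3 -m jog '[{"tx":54,"ty":2,"tz":0,"ax":0,"ay":0,"az":0,"jaw":-1},{"tx":53,"ty":2,"tz":0,"ax":0,"ay":0,"az":0,"jaw":-1},{"tx":0,"ty":0,"tz":30,"ax":0,"ay":0,"az":0,"jaw":-1},{"tx":0,"ty":0,"tz":40,"ax":0,"ay":0,"az":0,"jaw":-1},{"tx":0,"ty":0,"tz":40,"ax":0,"ay":0,"az":0,"jaw":-1}]'
python3 -m jog '[{"tx":0,"ty":0,"tz":0,"ax":0,"ay":0,"az":0,"jaw":-1},{"tx":0,"ty":0,"tz":0,"ax":0,"ay":0,"az":0,"jaw":1},{"tx":0,"ty":0,"tz":0,"ax":0,"ay":0,"az":0,"jaw":1},{"tx":0,"ty":0,"tz":0,"ax":0,"ay":0,"az":0,"jaw":1},{"tx":0,"ty":0,"tz":0,"ax":0,"ay":0,"az":0,"jaw":1}]'
python3 go.py 594 -331 115 0.085
```

```text
time_s: 12.12
eef_pos: [503.2, -55.6, 161.8]
ee_rot: [0.0, 0.677, 0.736, 0.0]
force: [0.6, 0.5, -0.2]
grip_width: 1.0
grip_force: 0.0
time_s: 12.75
eef_pos: [498.5, 49.8, 50.7]
ee_rot: [0.001, 0.676, 0.737, 0.0]
force: [0.6, 0.3, -0.3]
grip_width: 1.004
grip_force: 0.0
time_s: 13.38
eef_pos: [499.2, 49.6, 52.7]
ee_rot: [0.001, 0.676, 0.737, 0.001]
force: [-0.4, -0.8, 6.5]
grip_width: 0.47
grip_force: 34.7
t 13.38 tcp [499.2  49.6  52.7] th 0.085 tilt [ 0.003 -0.    -1.   ] w 0.47 gf 34.7 F [-0.4 -0.8  6.5]
az 0.0 then shift [-387.3   62.2  -62.3] rows 8.0
```

```bash
python3 -m jog '[{"tx":0,"ty":0,"tz":-20,"ax":0,"ay":0,"az":0,"jaw":1},{"tx":0,"ty":0,"tz":-45,"ax":0,"ay":0,"az":0,"jaw":1},{"tx":-40,"ty":5,"tz":0,"ax":0,"ay":0,"az":0,"jaw":1},{"tx":-50,"ty":8,"tz":0,"ax":0,"ay":0,"az":0,"jaw":1},{"tx":-50,"ty":8,"tz":0,"ax":0,"ay":0,"az":0,"jaw":1}]'
python3 -m jog '[{"tx":-50,"ty":8,"tz":0,"ax":0,"ay":0,"az":0,"jaw":1},{"tx":-50,"ty":8,"tz":0,"ax":0,"ay":0,"az":0,"jaw":1},{"tx":-50,"ty":9,"tz":0,"ax":0,"ay":0,"az":0,"jaw":1},{"tx":-50,"ty":8,"tz":0,"ax":0,"ay":0,"az":0,"jaw":1},{"tx":-47,"ty":8,"tz":0,"ax":0,"ay":0,"az":0,"jaw":1}]'
python3 -m jog '[{"tx":0,"ty":0,"tz":0,"ax":0,"ay":0,"az":0,"jaw":1},{"tx":0,"ty":0,"tz":0,"ax":0,"ay":0,"az":0,"jaw":1}]'
python3 go.py 594 -331 56 0.085
```

```text
time_s: 14.0
eef_pos: [531.3, -89.4, 116.9]
ee_rot: [0.0, 0.676, 0.737, 0.0]
force: [1.7, 0.3, -1.1]
grip_width: 0.468
grip_force: 35.7
time_s: 14.62
eef_pos: [593.0, -332.3, 116.7]
ee_rot: [0.0, 0.677, 0.736, 0.0]
force: [0.7, 0.2, -1.2]
grip_width: 0.468
grip_force: 35.7
time_s: 14.88
eef_pos: [592.7, -330.0, 116.2]
ee_rot: [-0.0, 0.676, 0.737, 0.0]
force: [-0.6, -0.3, -0.8]
grip_width: 0.469
grip_force: 35.8
t 14.88 tcp [ 592.7 -330.   116.2] th 0.085 tilt [-0.     0.001 -1.   ] w 0.469 gf 35.8 F [-0.6 -0.3 -0.8]
az 0.0 then shift [-1.1  1.2 60.2] rows 2.0
```

```bash
python3 -m jog '[{"tx":0,"ty":0,"tz":25,"ax":0,"ay":0,"az":0,"jaw":1},{"tx":0,"ty":0,"tz":22,"ax":0,"ay":0,"az":0,"jaw":1},{"tx":0,"ty":0,"tz":10,"ax":0,"ay":0,"az":0,"jaw":1},{"tx":0,"ty":0,"tz":3,"ax":0,"ay":0,"az":0,"jaw":1},{"tx":0,"ty":0,"tz":0,"ax":0,"ay":0,"az":0,"jaw":1}]'
python3 -m jog '[{"tx":0,"ty":0,"tz":0,"ax":0,"ay":0,"az":0,"jaw":-0.3},{"tx":0,"ty":0,"tz":0,"ax":0,"ay":0,"az":0,"jaw":-0.3},{"tx":0,"ty":0,"tz":-20,"ax":0,"ay":0,"az":0,"jaw":-0.3},{"tx":0,"ty":0,"tz":-50,"ax":0,"ay":0,"az":0,"jaw":-0.3},{"tx":0,"ty":0,"tz":-50,"ax":0,"ay":0,"az":0,"jaw":-0.3}]'
python3 - <<'E'
from h import *
c=capture("side"); save(c,"s2.png",(180,140,460,350),2.5)
print([ (r["conf"],atz(c,*r["centre"],38).round(1)) for r in place_of("drawer_bar","side")[:2]])
c=capture("top"); save(c,"t2.png",(220,100,470,300),3)
print([ (r["conf"],atz(c,*r["centre"],38).round(1)) for r in place_of("drawer_bar","top")[:2]])
P=cloud(c).reshape(-1,3);b=c["color"].reshape(-1,3).sum(1)
m=(P[:,2]>33)&(P[:,2]<50)&(P[:,0]>545)&(P[:,0]<590)&(abs(P[:,1]+36)<60)&(b<250)
Q=P[m];print(len(Q),Q.mean(0),Q.min(0),Q.max(0))
E
python3 go.py 566 -38 130 0.085
```

```text
time_s: 15.5
eef_pos: [593.2, -330.6, 57.1]
ee_rot: [0.001, 0.676, 0.737, 0.0]
force: [0.9, -0.1, -0.1]
grip_width: 0.466
grip_force: 35.8
time_s: 16.12
eef_pos: [592.8, -330.6, 179.5]
ee_rot: [0.001, 0.676, 0.737, 0.0]
force: [0.3, 0.1, -0.0]
grip_width: 0.647
grip_force: 0.0
[(0.7, array([564.7, -40. ,  38. ]))]
[(0.96, array([567.4, -34.2,  38. ]))]
151 [567.34116032 -23.62195603  41.92858416] [559.25572087 -83.20262555  36.22356274] [589.23100598  16.58710233  47.36519523]
t 16.32 tcp [ 593.1 -330.8  178.3] th 0.085 tilt [ 0.002 -0.002 -1.   ] w 0.651 gf 0.0 F [-0.2  0.5 -2.1]
az -0.0 then shift [294.1  -2.1  48.3] rows 6.0
```

View pics/s2.png

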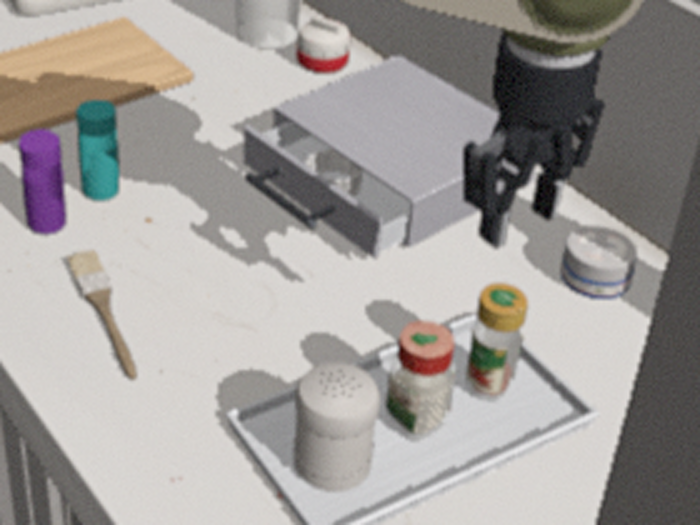

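View pics/t2.png

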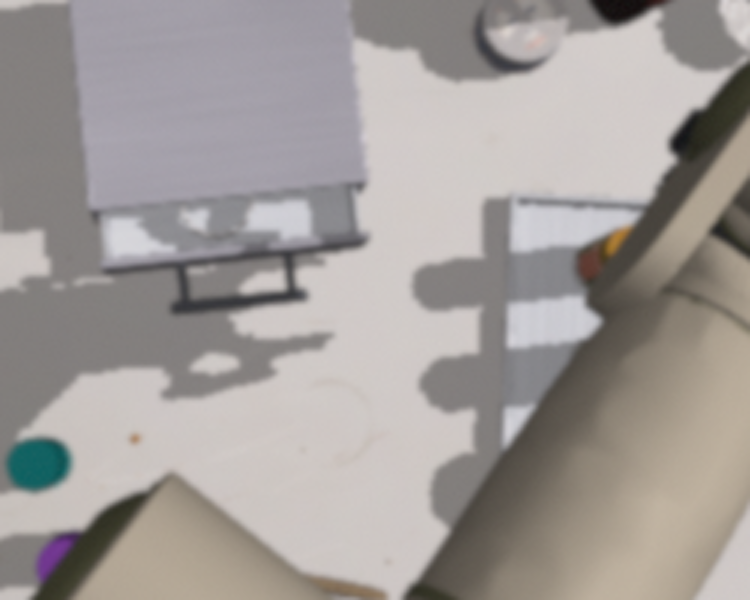

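All three stand upright on the pan: shaker at crop (335,425), short jar (425,380), tall jar (498,340). The bar is at about (566,-37).

```bash
python3 -m jog '[{"tx":50,"ty":0,"tz":5,"ax":0,"ay":0,"az":0,"jaw":0.28},{"tx":50,"ty":0,"tz":5,"ax":0,"ay":0,"az":0,"jaw":0.28},{"tx":50,"ty":0,"tz":5,"ax":0,"ay":0,"az":0,"jaw":0.28},{"tx":50,"ty":0,"tz":5,"ax":0,"ay":0,"az":0,"jaw":0.28},{"tx":50,"ty":0,"tz":10,"ax":0,"ay":0,"az":0,"jaw":0.28}]'
python3 -m jog '[{"tx":45,"ty":-2,"tz":20,"ax":0,"ay":0,"az":0,"jaw":0.28},{"tx":0,"ty":0,"tz":20,"ax":0,"ay":0,"az":0,"jaw":0.28},{"tx":0,"ty":0,"tz":20,"ax":0,"ay":0,"az":0,"jaw":0.28},{"tx":0,"ty":0,"tz":0,"ax":0,"ay":0,"az":0,"jaw":0.28}]'
python3 go.py 566 -37 17 0.085
python3 - <<'E'
from h import *
c=capture("side"); save(c,"s3.png",(230,160,370,265),5)
E
```

```text
time_s: 16.95
eef_pos: [570.9, -79.8, 145.6]
ee_rot: [-0.001, 0.676, 0.736, -0.0]
force: [1.4, 0.1, 0.1]
grip_width: 0.359
grip_force: 0.0
time_s: 17.45
eef_pos: [564.5, -36.5, 84.5]
ee_rot: [-0.002, 0.676, 0.737, -0.001]
force: [0.5, 0.3, 0.9]
grip_width: 0.362
grip_force: 0.0
t 17.45 tcp [564.5 -36.5  84.5] th 0.085 tilt [-0.004  0.001 -1.   ] w 0.362 gf 0.0 F [0.5 0.3 0.9]
az 0.0 then shift [-0.6  1.4 67.5] rows 2.0
```

View pics/s3.png

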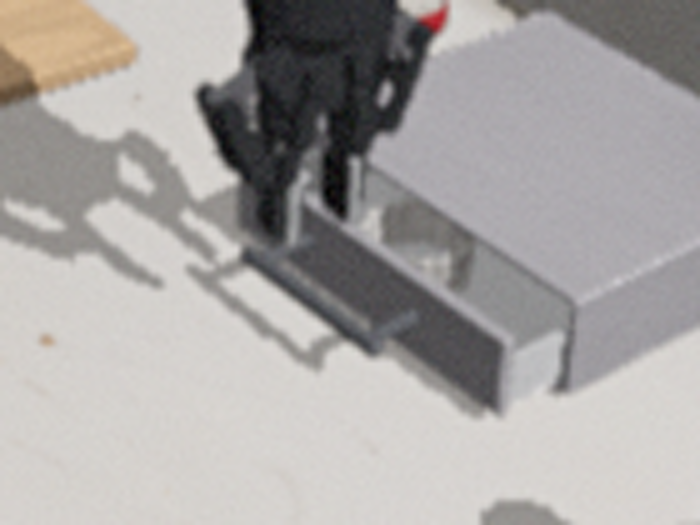

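The gripper is above the bar, with crop fingertips at (275,240) and (340,215), about 45 mm higher than the bar. I'll go down slowly and watch the force.

```bash
python3 -m jog '[{"tx":0,"ty":1,"tz":15,"ax":0,"ay":0,"az":0,"jaw":0.28},{"tx":0,"ty":0,"tz":12,"ax":0,"ay":0,"az":0,"jaw":0.28},{"tx":0,"ty":0,"tz":8,"ax":0,"ay":0,"az":0,"jaw":0.28},{"tx":0,"ty":0,"tz":6,"ax":0,"ay":0,"az":0,"jaw":0.28},{"tx":0,"ty":0,"tz":6,"ax":0,"ay":0,"az":0,"jaw":0.28}]'
python3 -m jog '[{"tx":0,"ty":0,"tz":6,"ax":0,"ay":0,"az":0,"jaw":0.28},{"tx":0,"ty":0,"tz":7,"ax":0,"ay":0,"az":0,"jaw":0.28},{"tx":0,"ty":0,"tz":7,"ax":0,"ay":0,"az":0,"jaw":0.28},{"tx":0,"ty":0,"tz":0,"ax":0,"ay":0,"az":0,"jaw":0.28}]'
```

```text
time_s: 18.12
eef_pos: [566.9, -36.8, 39.0]
ee_rot: [0.0, 0.676, 0.737, 0.0]
force: [-0.7, 0.2, 0.8]
grip_width: 0.362
grip_force: 0.0
time_s: 18.62
eef_pos: [566.5, -36.7, 18.7]
ee_rot: [-0.0, 0.676, 0.737, -0.0]
force: [-0.0, 0.9, -0.9]
grip_width: 0.361
grip_force: 0.0
```

No contact. Now I'll pinch the bar.

```bash
python3 -m jog '[{"tx":0,"ty":0,"tz":0,"ax":0,"ay":0,"az":0,"jaw":1},{"tx":0,"ty":0,"tz":0,"ax":0,"ay":0,"az":0,"jaw":1},{"tx":0,"ty":0,"tz":0,"ax":0,"ay":0,"az":0,"jaw":1}]' 30
python3 -m jog '[{"tx":0,"ty":-10,"tz":0,"ax":0,"ay":0,"az":0,"jaw":1},{"tx":0,"ty":-15,"tz":0,"ax":0,"ay":0,"az":0,"jaw":1},{"tx":0,"ty":-15,"tz":0,"ax":0,"ay":0,"az":0,"jaw":1},{"tx":0,"ty":-15,"tz":0,"ax":0,"ay":0,"az":0,"jaw":1},{"tx":0,"ty":0,"tz":0,"ax":0,"ay":0,"az":0,"jaw":1}]'
```

```text
time_s: 19.0
eef_pos: [567.0, -36.8, 19.5]
ee_rot: [0.0, 0.676, 0.737, 0.0]
force: [0.2, 0.9, 1.5]
grip_width: 0.116
grip_force: 29.2
time_s: 19.62
eef_pos: [511.1, -41.8, 19.5]
ee_rot: [-0.0, 0.677, 0.736, -0.0]
force: [-1.7, -1.5, 0.2]
grip_width: 0.118
grip_force: 29.9
```

```bash
python3 -m jog '[{"tx":0,"ty":-12,"tz":0,"ax":0,"ay":0,"az":0,"jaw":1},{"tx":0,"ty":-9,"tz":0,"ax":0,"ay":0,"az":0,"jaw":1},{"tx":0,"ty":0,"tz":0,"ax":0,"ay":0,"az":0,"jaw":1},{"tx":0,"ty":0,"tz":0,"ax":0,"ay":0,"az":0,"jaw":1},{"tx":0,"ty":0,"tz":0,"ax":0,"ay":0,"az":0,"jaw":0.28}]'
python3 -m jog '[{"tx":0,"ty":0,"tz":0,"ax":0,"ay":0,"az":0,"jaw":0.28},{"tx":0,"ty":0,"tz":-20,"ax":0,"ay":0,"az":0,"jaw":0.28},{"tx":0,"ty":0,"tz":-40,"ax":0,"ay":0,"az":0,"jaw":0.28},{"tx":0,"ty":0,"tz":-50,"ax":0,"ay":0,"az":0,"jaw":-1},{"tx":30,"ty":-25,"tz":-40,"ax":0,"ay":0,"az":0,"jaw":-1}]'
python3 -m jog '[{"tx":45,"ty":-30,"tz":0,"ax":0,"ay":0,"az":0,"jaw":-1},{"tx":45,"ty":-30,"tz":0,"ax":0,"ay":0,"az":0,"jaw":-1},{"tx":45,"ty":-30,"tz":0,"ax":0,"ay":0,"az":0,"jaw":-1},{"tx":0,"ty":0,"tz":0,"ax":0,"ay":0,"az":0,"jaw":-1}]'
python3 - <<'E'
from h import *
c=capture("top"); save(c,"t4.png",(220,80,420,260),3.5); P=cloud(c)
for n in ("top","side"):
    if n=="side": c=capture("side"); P=cloud(c)
    print([ (r["conf"],r["centre"],atz(c,*r["centre"],14).round(1)) for r in place_of("cutter",n)[:2]])
    print([ (r["conf"],r["centre"],atz(c,*r["centre"],28).round(1)) for r in find_in("cutter",n)[:2]])
    print([ (r["conf"],atz(c,*r["centre"],38).round(1)) for r in place_of("drawer_bar",n)[:2]])
E
python3 go.py
```

```text
time_s: 20.25
eef_pos: [490.6, -42.8, 19.0]
ee_rot: [-0.001, 0.677, 0.736, -0.0]
force: [0.1, -0.7, 0.4]
grip_width: 0.313
grip_force: 0.0
time_s: 20.88
eef_pos: [464.1, -15.8, 170.9]
ee_rot: [0.001, 0.677, 0.736, 0.0]
force: [0.7, -0.6, 0.7]
grip_width: 0.775
grip_force: 0.0
time_s: 21.38
eef_pos: [360.4, 113.5, 169.2]
ee_rot: [-0.0, 0.675, 0.738, -0.0]
force: [-0.3, 0.2, -0.1]
grip_width: 1.0
grip_force: 0.0
[(0.6, [293.5, 201.9], array([564.2, -23.2,  14. ])), (0.55, [417.8, 227.7], array([ 496.9, -321.8,   14. ]))]
[(0.49, [294.0, 188.9], array([594.4, -24.6,  28. ]))]
[(0.89, array([487.8, -45.8,  38. ]))]
[(0.68, [375.0, 292.8], array([ 590.7, -332.5,   14. ])), (0.61, [291.8, 220.9], array([585.4, -13.8,  14. ]))]
[(0.51, [295.5, 215.1], array([597.1, -13.1,  28. ]))]
[(0.93, array([490.4, -41.1,  38. ]))]
t 21.77 tcp [362.8 110.9 169.2] th 0.084 tilt [-0.  0. -1.] w 0.999 gf 0.0 F [-0.4  0.  -0.6]
```

View pics/t4.png

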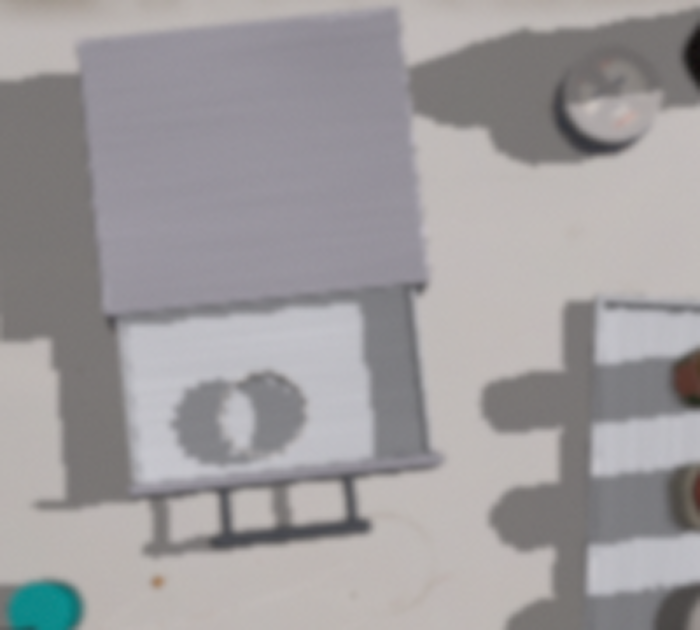

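The drawer is well open. In the crop the cutter ring spans (214..306, 370..460), centred at about (260,416), with its shadow to the left. I'll turn the tool 90° so the fingers close along the drawer's width.

```bash
python3 -m jog '[{"tx":0,"ty":0,"tz":0,"ax":0,"ay":0,"az":-0.175,"jaw":-1},{"tx":0,"ty":0,"tz":0,"ax":0,"ay":0,"az":-0.175,"jaw":-1},{"tx":0,"ty":0,"tz":0,"ax":0,"ay":0,"az":-0.175,"jaw":-1},{"tx":0,"ty":0,"tz":0,"ax":0,"ay":0,"az":-0.175,"jaw":-1},{"tx":0,"ty":0,"tz":0,"ax":0,"ay":0,"az":-0.175,"jaw":-1}]'
python3 -m jog '[{"tx":0,"ty":0,"tz":0,"ax":0,"ay":0,"az":-0.175,"jaw":-1},{"tx":0,"ty":0,"tz":0,"ax":0,"ay":0,"az":-0.175,"jaw":-1},{"tx":0,"ty":0,"tz":0,"ax":0,"ay":0,"az":-0.175,"jaw":-1},{"tx":0,"ty":0,"tz":0,"ax":0,"ay":0,"az":-0.171,"jaw":-1},{"tx":0,"ty":0,"tz":0,"ax":0,"ay":0,"az":0,"jaw":-1}]'
python3 - <<'E'
from h import *
c=capture("top")
for z in(14,35,42): print(z,atz(c,220+260/3.5,80+416/3.5,z).round(1))
print("R",atz(c,220+306/3.5,80+412/3.5,42).round(1),"bar",atz(c,220+290/3.5,80+535/3.5,43).round(1))
E
python3 go.py 564 -23 110 1.656
```

```text
time_s: 22.4
eef_pos: [362.7, 111.1, 169.2]
ee_rot: [-0.0, 0.298, 0.954, -0.0]
force: [0.1, 0.6, -0.2]
grip_width: 1.002
grip_force: 0.0
time_s: 23.02
eef_pos: [362.7, 111.2, 169.2]
ee_rot: [-0.0, -0.042, 0.999, -0.0]
force: [-0.1, -0.1, -0.9]
grip_width: 0.998
grip_force: 0.0
14 [571.6 -25.2  14. ]
35 [569.6 -24.8  35. ]
42 [569.  -24.6  42. ]
R [571.2 -55.8  42. ] bar [488.  -43.4  43. ]
t 23.07 tcp [362.6 111.2 169.3] th 1.652 tilt [-0.  0. -1.] w 0.999 gf 0.0 F [-0.1  0.3 -0.3]
az -0.004 then shift [-189.2 -150.9   59.3] rows 5.0
```

```bash
python3 -m jog '[{"tx":-38,"ty":-31,"tz":5,"ax":0,"ay":0,"az":0,"jaw":-1},{"tx":-38,"ty":-31,"tz":5,"ax":0,"ay":0,"az":0,"jaw":-1},{"tx":-38,"ty":-31,"tz":5,"ax":0,"ay":0,"az":0,"jaw":-1},{"tx":-38,"ty":-30,"tz":20,"ax":0,"ay":0,"az":0,"jaw":-1},{"tx":-40,"ty":-30,"tz":25,"ax":0,"ay":0,"az":0,"jaw":-1}]'
python3 -m jog '[{"tx":0,"ty":0,"tz":0,"ax":0,"ay":0,"az":0,"jaw":-1}]'
python3 go.py 567 -25 11 1.656
python3 - <<'E'
from h import *
c=capture("side"); save(c,"s5.png",(230,140,370,245),5)
E
```

```text
time_s: 23.7
eef_pos: [568.3, -26.0, 108.8]
ee_rot: [0.0, -0.04, 0.999, -0.0]
force: [-0.0, 0.6, 0.7]
grip_width: 1.0
grip_force: 0.0
time_s: 23.82
eef_pos: [567.3, -26.3, 106.1]
ee_rot: [-0.002, -0.04, 0.999, 0.001]
force: [-0.0, 0.8, 0.6]
grip_width: 1.003
grip_force: 0.0
t 23.82 tcp [567.3 -26.3 106.1] th 1.65 tilt [-0.004  0.001 -1.   ] w 1.003 gf 0.0 F [-0.   0.8  0.6]
az -0.006 then shift [ 0.2  1.3 95.1] rows 2.0
```

View pics/s5.png

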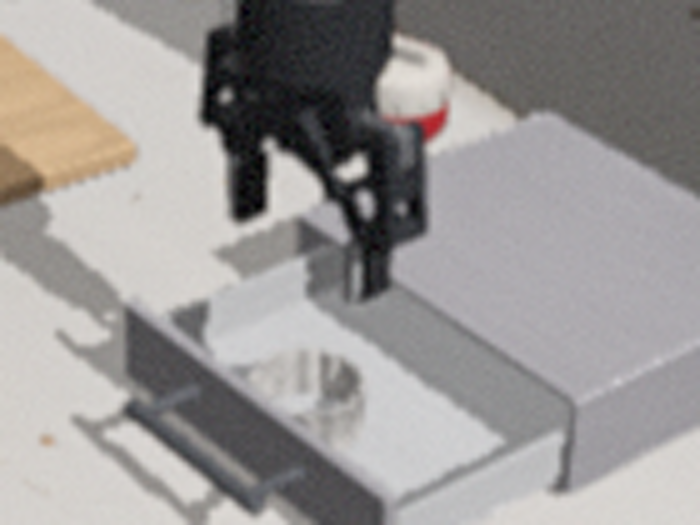

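The open fingers straddle the cutter at crop (310,390), directly below the fingertip midpoint. I'll descend.

```bash
python3 -m jog '[{"tx":0,"ty":1,"tz":30,"ax":0,"ay":0,"az":0,"jaw":-1},{"tx":0,"ty":0,"tz":25,"ax":0,"ay":0,"az":0,"jaw":-1},{"tx":0,"ty":0,"tz":20,"ax":0,"ay":0,"az":0,"jaw":-1},{"tx":0,"ty":0,"tz":10,"ax":0,"ay":0,"az":0,"jaw":-1},{"tx":0,"ty":0,"tz":8,"ax":0,"ay":0,"az":0,"jaw":-1}]'
python3 -m jog '[{"tx":0,"ty":0,"tz":0,"ax":0,"ay":0,"az":0,"jaw":-1},{"tx":0,"ty":0,"tz":0,"ax":0,"ay":0,"az":0,"jaw":1},{"tx":0,"ty":0,"tz":0,"ax":0,"ay":0,"az":0,"jaw":1},{"tx":0,"ty":0,"tz":0,"ax":0,"ay":0,"az":0,"jaw":1},{"tx":0,"ty":0,"tz":0,"ax":0,"ay":0,"az":0,"jaw":1}]' 25
python3 go.py 511 339 140 1.656
```

```text
time_s: 24.5
eef_pos: [566.9, -23.4, 16.9]
ee_rot: [0.001, -0.042, 0.999, -0.0]
force: [-0.2, -0.7, 0.4]
grip_width: 1.004
grip_force: 0.0
time_s: 25.12
eef_pos: [567.4, -23.6, 17.4]
ee_rot: [0.001, -0.042, 0.999, -0.0]
force: [-0.4, 0.6, 5.5]
grip_width: 0.688
grip_force: 26.0
t 25.12 tcp [567.4 -23.6  17.4] th 1.656 tilt [ 0.002 -0.    -1.   ] w 0.688 gf 26.0 F [-0.4  0.6  5.5]
az -0.0 then shift [  25.3  366.1 -122.6] rows 8.0
```

```bash
python3 -m jog '[{"tx":0,"ty":0,"tz":-15,"ax":0,"ay":0,"az":0,"jaw":1},{"tx":0,"ty":0,"tz":-35,"ax":0,"ay":0,"az":0,"jaw":1},{"tx":0,"ty":0,"tz":-40,"ax":0,"ay":0,"az":0,"jaw":1},{"tx":4,"ty":45,"tz":-30,"ax":0,"ay":0,"az":0,"jaw":1},{"tx":4,"ty":53,"tz":0,"ax":0,"ay":0,"az":0,"jaw":1}]'
python3 -m jog '[{"tx":4,"ty":54,"tz":0,"ax":0,"ay":0,"az":0,"jaw":1},{"tx":4,"ty":54,"tz":0,"ax":0,"ay":0,"az":0,"jaw":1},{"tx":4,"ty":54,"tz":0,"ax":0,"ay":0,"az":0,"jaw":1},{"tx":3,"ty":54,"tz":0,"ax":0,"ay":0,"az":0,"jaw":1},{"tx":2,"ty":50,"tz":0,"ax":0,"ay":0,"az":0,"jaw":1}]'
python3 -m jog '[{"tx":0,"ty":0,"tz":20,"ax":0,"ay":0,"az":0,"jaw":1},{"tx":0,"ty":0,"tz":0,"ax":0,"ay":0,"az":0,"jaw":1}]'
python3 - <<'E'
from h import *
c=capture("side"); save(c,"s6.png",(130,80,300,210),4.5)
print([ (r["conf"],r["centre"],atz(c,*r["centre"],110).round(1)) for r in place_of("cutter","side")[:2]])
print([ (r["conf"],r["centre"]) for r in find_in("cutter","side")[:2]])
E
python3 go.py 511 339 23 1.656
```

```text
time_s: 25.75
eef_pos: [551.5, 73.8, 139.9]
ee_rot: [0.003, -0.042, 0.999, -0.0]
force: [-0.1, 0.4, -0.4]
grip_width: 0.689
grip_force: 27.1
time_s: 26.38
eef_pos: [510.4, 338.7, 137.5]
ee_rot: [0.001, -0.043, 0.999, 0.0]
force: [0.1, -0.3, 0.2]
grip_width: 0.688
grip_force: 27.1
time_s: 26.62
eef_pos: [510.1, 336.9, 115.9]
ee_rot: [-0.001, -0.043, 0.999, -0.0]
force: [0.1, -0.1, -0.3]
grip_width: 0.681
grip_force: 27.1
[(0.65, [207.5, 138.9], array([527.8, 348.5, 110. ]))]
[(0.72, [203.8, 136.9]), (0.21, [315.9, 307.3])]
t 26.77 tcp [511.4 336.5 117.5] th 1.655 tilt [ 0.001  0.001 -1.   ] w 0.687 gf 27.1 F [-0.4  0.3 -0.3]
az -0.001 then shift [ 0.2  2.5 94.5] rows 2.0
```

View pics/s6.png

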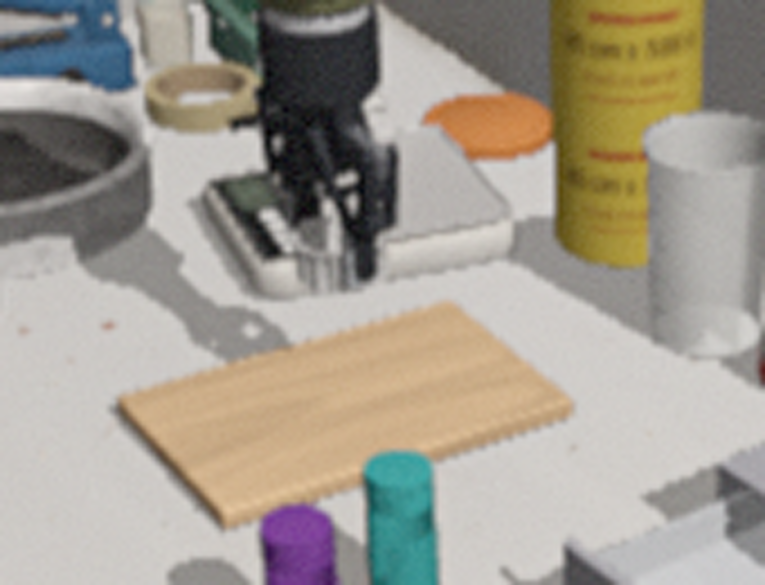

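The cutter hangs level in the fingers at crop (330,260), above the board.

```bash
python3 -m jog '[{"tx":3,"ty":2,"tz":35,"ax":0,"ay":0,"az":0,"jaw":1},{"tx":0,"ty":0,"tz":30,"ax":0,"ay":0,"az":0,"jaw":1},{"tx":0,"ty":0,"tz":18,"ax":0,"ay":0,"az":0,"jaw":1},{"tx":0,"ty":0,"tz":7,"ax":0,"ay":0,"az":0,"jaw":1},{"tx":0,"ty":0,"tz":3,"ax":0,"ay":0,"az":0,"jaw":1}]'
python3 -m jog '[{"tx":0,"ty":0,"tz":1,"ax":0,"ay":0,"az":0,"jaw":1},{"tx":0,"ty":0,"tz":0,"ax":0,"ay":0,"az":0,"jaw":1}]'
python3 -m jog '[{"tx":0,"ty":0,"tz":0,"ax":0,"ay":0,"az":0,"jaw":-1},{"tx":0,"ty":0,"tz":0,"ax":0,"ay":0,"az":0,"jaw":-1},{"tx":0,"ty":0,"tz":-15,"ax":0,"ay":0,"az":0,"jaw":-1},{"tx":0,"ty":0,"tz":-40,"ax":0,"ay":0,"az":0,"jaw":-1},{"tx":0,"ty":-20,"tz":-40,"ax":0,"ay":0,"az":0,"jaw":-1}]'
python3 -m jog '[{"tx":0,"ty":-50,"tz":-40,"ax":0,"ay":0,"az":0,"jaw":0},{"tx":0,"ty":-50,"tz":0,"ax":0,"ay":0,"az":0,"jaw":0},{"tx":0,"ty":-50,"tz":0,"ax":0,"ay":0,"az":0,"jaw":0},{"tx":0,"ty":0,"tz":0,"ax":0,"ay":0,"az":0,"jaw":0}]'
python3 - <<'E'
from h import *
c=capture("side"); save(c,"s7.png",(150,140,290,240),5)
for n in ("side","top"):
    if n=="top": c=capture("top"); save(c,"t7.png",(90,150,210,300),4)
    print([ (r["conf"],atz(c,*r["centre"],19).round(1)) for r in place_of("cutter",n)[:2]],[ (r["conf"],atz(c,*r["centre"],33).round(1)) for r in find_in("cutter",n)[:2]],[ (r["conf"],atz(c,*r["centre"],0).round(1)) for r in place_of("board",n)[:1]])
E
python3 go.py
```

```text
time_s: 27.4
eef_pos: [508.2, 338.7, 23.9]
ee_rot: [0.001, -0.042, 0.999, 0.0]
force: [-0.2, -0.4, -0.4]
grip_width: 0.688
grip_force: 27.1
time_s: 27.65
eef_pos: [508.0, 338.7, 22.9]
ee_rot: [0.0, -0.043, 0.999, 0.0]
force: [0.9, 1.3, -0.3]
grip_width: 0.689
grip_force: 27.1
time_s: 28.28
eef_pos: [509.3, 319.2, 119.5]
ee_rot: [0.0, -0.043, 0.999, 0.0]
force: [-0.2, 0.5, -0.1]
grip_width: 0.999
grip_force: 0.0
time_s: 28.78
eef_pos: [522.6, 167.9, 157.7]
ee_rot: [0.001, -0.041, 0.999, -0.0]
force: [-0.6, 0.9, -0.3]
grip_width: 0.497
grip_force: 0.0
[(0.55, array([523.2, 343.8,  19. ]))] [(0.68, array([579.9, -57.1,  33. ])), (0.59, array([522.9, 343.4,  33. ]))] [(0.63, array([522.6, 343.1,   0. ]))]
[] [(0.48, array([ 508.4, -291.4,   33. ]))] []
t 29.18 tcp [521.9 171.2 156.3] th 1.657 tilt [-0.  0. -1.] w 0.498 gf 0.0 F [-0.7 -0.1  0.4]
```

View pics/s7.png

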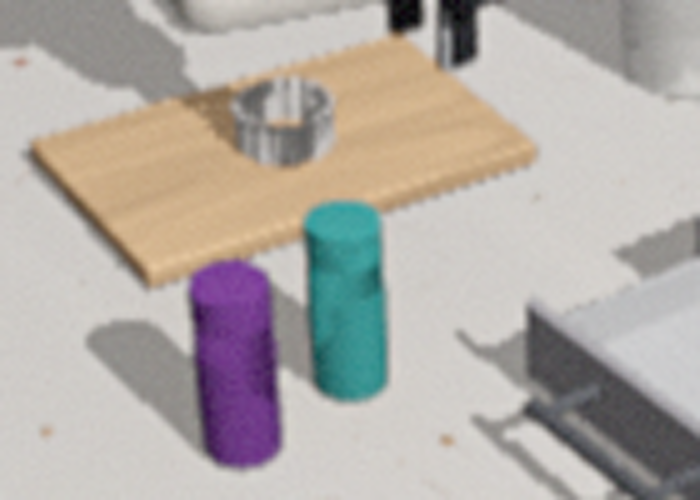

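View pics/t7.png

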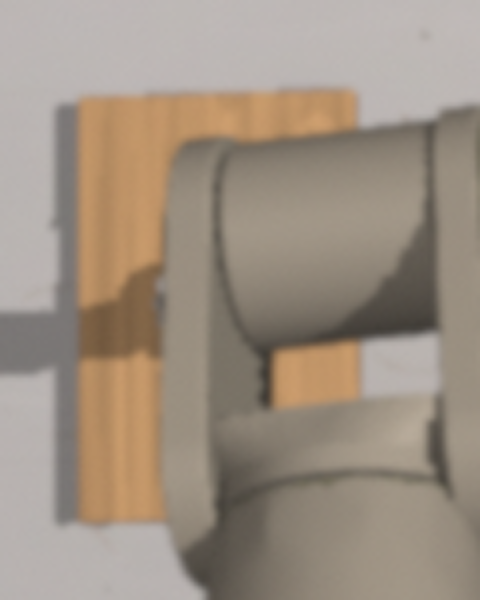

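The cutter lies flat at crop (284,140), and the board centre is at (284,148), so it is a few mm off. Next I'll turn back and shut the drawer by its bar.

```bash
python3 -m jog '[{"tx":0,"ty":-40,"tz":0,"ax":0,"ay":0,"az":0,"jaw":0.28},{"tx":0,"ty":-40,"tz":0,"ax":0,"ay":0,"az":0,"jaw":0.28},{"tx":0,"ty":0,"tz":0,"ax":0,"ay":0,"az":0.175,"jaw":0.28},{"tx":0,"ty":0,"tz":0,"ax":0,"ay":0,"az":0.175,"jaw":0.28},{"tx":0,"ty":0,"tz":0,"ax":0,"ay":0,"az":0.175,"jaw":0.28}]'
python3 -m jog '[{"tx":0,"ty":0,"tz":0,"ax":0,"ay":0,"az":0.175,"jaw":0.28},{"tx":0,"ty":0,"tz":0,"ax":0,"ay":0,"az":0.175,"jaw":0.28},{"tx":0,"ty":0,"tz":0,"ax":0,"ay":0,"az":0.175,"jaw":0.28},{"tx":0,"ty":0,"tz":0,"ax":0,"ay":0,"az":0.175,"jaw":0.28},{"tx":0,"ty":0,"tz":0,"ax":0,"ay":0,"az":0.175,"jaw":0.28}]'
python3 -m jog '[{"tx":0,"ty":0,"tz":0,"ax":0,"ay":0,"az":0.171,"jaw":0.28},{"tx":0,"ty":0,"tz":0,"ax":0,"ay":0,"az":0,"jaw":0.28}]'
python3 - <<'E'
from h import *
c=capture("top")
print([ (r["conf"],atz(c,*r["centre"],19).round(1)) for r in place_of("cutter","top")[:2]],[ (r["conf"],atz(c,*r["centre"],38).round(1)) for r in place_of("drawer_bar","top")[:1]],[ (r["conf"],atz(c,*r["centre"],0).round(1)) for r in place_of("board","top")[:1]])
E
python3 go.py 490.5 -43 80 0.085
```

```text
time_s: 29.8
eef_pos: [528.9, 91.0, 156.3]
ee_rot: [-0.0, 0.221, 0.975, 0.0]
force: [-0.7, 0.2, -0.3]
grip_width: 0.358
grip_force: 0.0
time_s: 30.42
eef_pos: [528.8, 91.2, 156.3]
ee_rot: [-0.0, 0.613, 0.79, -0.0]
force: [0.2, 0.7, -0.3]
grip_width: 0.362
grip_force: 0.0
time_s: 30.68
eef_pos: [528.8, 91.1, 156.3]
ee_rot: [-0.0, 0.676, 0.737, -0.0]
force: [-0.6, 0.4, 0.6]
grip_width: 0.362
grip_force: 0.0
[(0.54, array([511.5, 340.7,  19. ]))] [(0.71, array([494.2, -40.9,  38. ]))] [(0.73, array([511. , 340.4,   0. ]))]
t 30.88 tcp [528.9  90.8 156.3] th 0.088 tilt [ 0.  0. -1.] w 0.362 gf 0.0 F [-0.4  0.6 -0.6]
az 0.003 then shift [-130.1  -49.6   76.3] rows 3.0
```

Cutter at (511.5,340.7) and board centre at (511,340.4), so it is centred. Now back to the bar.

```bash
python3 -m jog '[{"tx":-44,"ty":-17,"tz":0,"ax":0,"ay":0,"az":0,"jaw":0.28},{"tx":-44,"ty":-17,"tz":20,"ax":0,"ay":0,"az":0,"jaw":0.28},{"tx":-42,"ty":-16,"tz":36,"ax":0,"ay":0,"az":0,"jaw":0.28},{"tx":0,"ty":0,"tz":20,"ax":0,"ay":0,"az":0,"jaw":0.28},{"tx":0,"ty":0,"tz":0,"ax":0,"ay":0,"az":0,"jaw":0.28}]'
python3 go.py 490.5 -43 18 0.085
```

```text
time_s: 31.5
eef_pos: [489.4, -43.1, 79.5]
ee_rot: [-0.001, 0.676, 0.737, -0.0]
force: [1.3, -0.2, -0.6]
grip_width: 0.361
grip_force: 0.0
t 31.5 tcp [489.4 -43.1  79.5] th 0.086 tilt [-0.002  0.001 -1.   ] w 0.361 gf 0.0 F [ 1.3 -0.2 -0.6]
az 0.001 then shift [ 0.   1.1 61.5] rows 2.0
```

```bash
python3 -m jog '[{"tx":0,"ty":0.5,"tz":15,"ax":0,"ay":0,"az":0,"jaw":0.28},{"tx":0,"ty":0,"tz":12,"ax":0,"ay":0,"az":0,"jaw":0.28},{"tx":0,"ty":0,"tz":10,"ax":0,"ay":0,"az":0,"jaw":0.28},{"tx":0,"ty":0,"tz":10,"ax":0,"ay":0,"az":0,"jaw":0.28},{"tx":0,"ty":0,"tz":10,"ax":0,"ay":0,"az":0,"jaw":0.28}]'
python3 -m jog '[{"tx":0,"ty":0,"tz":4,"ax":0,"ay":0,"az":0,"jaw":0.28},{"tx":0,"ty":0,"tz":0,"ax":0,"ay":0,"az":0,"jaw":1},{"tx":0,"ty":0,"tz":0,"ax":0,"ay":0,"az":0,"jaw":1},{"tx":0,"ty":0,"tz":0,"ax":0,"ay":0,"az":0,"jaw":1}]' 30
python3 -m jog '[{"tx":0,"ty":15,"tz":0,"ax":0,"ay":0,"az":0,"jaw":1},{"tx":0,"ty":20,"tz":0,"ax":0,"ay":0,"az":0,"jaw":1},{"tx":0,"ty":20,"tz":0,"ax":0,"ay":0,"az":0,"jaw":1},{"tx":0,"ty":20,"tz":0,"ax":0,"ay":0,"az":0,"jaw":1},{"tx":0,"ty":15,"tz":0,"ax":0,"ay":0,"az":0,"jaw":1}]'
python3 -m jog '[{"tx":0,"ty":10,"tz":0,"ax":0,"ay":0,"az":0,"jaw":1},{"tx":0,"ty":7,"tz":0,"ax":0,"ay":0,"az":0,"jaw":1},{"tx":0,"ty":3,"tz":0,"ax":0,"ay":0,"az":0,"jaw":1},{"tx":0,"ty":0,"tz":0,"ax":0,"ay":0,"az":0,"jaw":1}]'
```

```text
time_s: 32.12
eef_pos: [490.6, -43.0, 22.7]
ee_rot: [0.0, 0.676, 0.737, 0.0]
force: [0.2, 0.3, -0.6]
grip_width: 0.365
grip_force: 0.0
time_s: 32.62
eef_pos: [490.6, -43.1, 19.4]
ee_rot: [0.0, 0.676, 0.737, 0.0]
force: [1.4, 0.6, -3.4]
grip_width: 0.115
grip_force: 29.2
time_s: 33.25
eef_pos: [580.5, -35.0, 19.4]
ee_rot: [-0.0, 0.676, 0.737, -0.0]
force: [-1.8, 1.6, 0.7]
grip_width: 0.112
grip_force: 29.7
time_s: 33.75
eef_pos: [600.4, -33.3, 19.4]
ee_rot: [0.0, 0.676, 0.737, 0.0]
force: [0.9, 5.3, -0.6]
grip_width: 0.115
grip_force: 29.6
```

```bash
python3 -m jog '[{"tx":0,"ty":3,"tz":0,"ax":0,"ay":0,"az":0,"jaw":1},{"tx":0,"ty":2,"tz":0,"ax":0,"ay":0,"az":0,"jaw":1},{"tx":0,"ty":0,"tz":0,"ax":0,"ay":0,"az":0,"jaw":1}]'
python3 -m jog '[{"tx":0,"ty":2,"tz":0,"ax":0,"ay":0,"az":0,"jaw":1},{"tx":0,"ty":2,"tz":0,"ax":0,"ay":0,"az":0,"jaw":1},{"tx":0,"ty":0,"tz":0,"ax":0,"ay":0,"az":0,"jaw":1}]'
```

```text
time_s: 34.12
eef_pos: [604.2, -32.9, 19.4]
ee_rot: [-0.001, 0.676, 0.737, -0.001]
force: [-5.5, 4.4, 3.2]
grip_width: 0.115
grip_force: 30.1
time_s: 34.5
eef_pos: [604.2, -32.8, 19.2]
ee_rot: [-0.005, 0.676, 0.737, -0.004]
force: [-29.0, 0.4, 17.1]
grip_width: 0.119
grip_force: 32.1
```

Stopped hard at x = 604.2, so the drawer is shut. I'll ease the push off, open and rise.

```bash
python3 -m jog '[{"tx":0,"ty":-3.5,"tz":0,"ax":0,"ay":0,"az":0,"jaw":1},{"tx":0,"ty":0,"tz":0,"ax":0,"ay":0,"az":0,"jaw":0.28},{"tx":0,"ty":0,"tz":0,"ax":0,"ay":0,"az":0,"jaw":0.28},{"tx":0,"ty":0,"tz":-15,"ax":0,"ay":0,"az":0,"jaw":0.28},{"tx":0,"ty":0,"tz":-35,"ax":0,"ay":0,"az":0,"jaw":0.28}]'
python3 -m jog '[{"tx":0,"ty":0,"tz":-40,"ax":0,"ay":0,"az":0,"jaw":-0.3},{"tx":0,"ty":0,"tz":-40,"ax":0,"ay":0,"az":0,"jaw":-0.3},{"tx":0,"ty":0,"tz":-25,"ax":0,"ay":0,"az":0,"jaw":-0.3},{"tx":0,"ty":0,"tz":0,"ax":0,"ay":0,"az":0,"jaw":-0.3}]'
python3 - <<'E'
from h import *
c=capture("side"); save(c,"s8.png",(180,140,460,350),2.5)
for q,z in(("drawer_bar",38),("jar_tall",3),("jar_short",3),("shaker",3)):
    print(q,[ (r["conf"],atz(c,*r["centre"],z).round(1)) for r in place_of(q,"side")[:3]])
E
python3 go.py 593.1 -330.6 170 0.085
```

```text
time_s: 35.12
eef_pos: [605.5, -33.6, 69.5]
ee_rot: [-0.0, 0.677, 0.736, -0.0]
force: [0.3, 0.0, 0.9]
grip_width: 0.361
grip_force: 0.0
time_s: 35.62
eef_pos: [606.8, -33.7, 176.8]
ee_rot: [0.003, 0.676, 0.736, 0.001]
force: [-0.3, -0.7, -1.0]
grip_width: 0.648
grip_force: 0.0
drawer_bar [(0.6, array([606.9, -35.3,  38. ]))]
jar_tall [(0.84, array([ 599.9, -324.8,    3. ])), (0.6, array([443.7, 114.8,   3. ])), (0.59, array([366.8,  92.5,   3. ]))]
jar_short [(0.66, array([ 518.3, -330.1,    3. ]))]
shaker [(0.81, array([ 429.5, -320.7,    3. ]))]
t 35.88 tcp [605.3 -33.2 173.1] th 0.085 tilt [-0.002  0.    -1.   ] w 0.65 gf 0.0 F [ 0.  -0.3  0.2]
az -0.0 then shift [-295.3  -37.4    3.1] rows 6.0
```

View pics/s8.png

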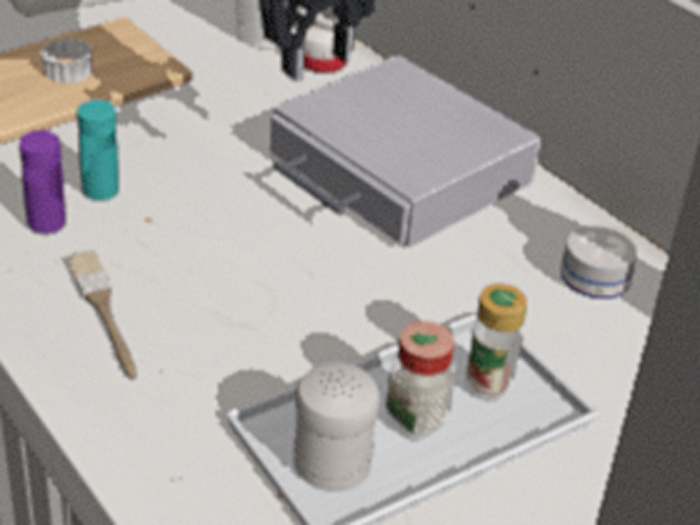

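The drawer is shut. In the crop, the shaker (335,425), short jar (425,380) and tall jar (498,340) stand as I left them. Now to fetch the tall jar.

```bash
python3 -m jog '[{"tx":-50,"ty":-6,"tz":0,"ax":0,"ay":0,"az":0,"jaw":-0.45},{"tx":-50,"ty":-6,"tz":0,"ax":0,"ay":0,"az":0,"jaw":-0.45},{"tx":-50,"ty":-6,"tz":0,"ax":0,"ay":0,"az":0,"jaw":-0.45},{"tx":-50,"ty":-6,"tz":0,"ax":0,"ay":0,"az":0,"jaw":-0.45},{"tx":-50,"ty":-6,"tz":0,"ax":0,"ay":0,"az":0,"jaw":-0.45}]'
python3 -m jog '[{"tx":-45,"ty":-7,"tz":0,"ax":0,"ay":0,"az":0,"jaw":-0.45},{"tx":0,"ty":0,"tz":0,"ax":0,"ay":0,"az":0,"jaw":-0.45}]'
python3 go.py 593.1 -330.6 55 0.085
```

```text
time_s: 36.5
eef_pos: [596.6, -286.4, 173.4]
ee_rot: [-0.001, 0.676, 0.736, -0.0]
force: [0.9, 0.4, -0.0]
grip_width: 0.732
grip_force: 0.0
time_s: 36.75
eef_pos: [592.7, -333.3, 172.6]
ee_rot: [-0.001, 0.678, 0.735, -0.0]
force: [-0.1, 0.0, -0.3]
grip_width: 0.727
grip_force: 0.0
t 36.75 tcp [ 592.7 -333.3  172.6] th 0.081 tilt [-0.002  0.001 -1.   ] w 0.727 gf 0.0 F [-0.1  0.  -0.3]
az -0.004 then shift [  2.7   0.6 117.6] rows 3.0
```

```bash
python3 -m jog '[{"tx":0,"ty":0,"tz":30,"ax":0,"ay":0,"az":0,"jaw":-0.45},{"tx":0,"ty":0,"tz":35,"ax":0,"ay":0,"az":0,"jaw":-0.45},{"tx":0,"ty":0,"tz":30,"ax":0,"ay":0,"az":0,"jaw":-0.45},{"tx":0,"ty":0,"tz":22,"ax":0,"ay":0,"az":0,"jaw":-0.45},{"tx":0,"ty":0,"tz":0,"ax":0,"ay":0,"az":0,"jaw":-0.45}]'
python3 -m jog '[{"tx":0,"ty":0,"tz":0,"ax":0,"ay":0,"az":0,"jaw":1},{"tx":0,"ty":0,"tz":0,"ax":0,"ay":0,"az":0,"jaw":1},{"tx":0,"ty":0,"tz":0,"ax":0,"ay":0,"az":0,"jaw":1},{"tx":0,"ty":0,"tz":0,"ax":0,"ay":0,"az":0,"jaw":1}]' 35
python3 go.py 499.2 49.6 116 0.085
```

```text
time_s: 37.38
eef_pos: [593.2, -328.8, 55.2]
ee_rot: [-0.002, 0.676, 0.737, -0.0]
force: [-0.1, -0.2, 0.9]
grip_width: 0.726
grip_force: 0.0
time_s: 37.88
eef_pos: [594.3, -330.5, 58.6]
ee_rot: [0.001, 0.676, 0.737, 0.0]
force: [-0.1, 1.7, 5.7]
grip_width: 0.473
grip_force: 35.6
t 37.88 tcp [ 594.3 -330.5   58.6] th 0.085 tilt [ 0.002 -0.001 -1.   ] w 0.473 gf 35.6 F [-0.1  1.7  5.7]
az 0.0 then shift [386.8 -62.5 -57.4] rows 8.0
```

```bash
python3 -m jog '[{"tx":0,"ty":0,"tz":-20,"ax":0,"ay":0,"az":0,"jaw":1},{"tx":0,"ty":0,"tz":-38,"ax":0,"ay":0,"az":0,"jaw":1},{"tx":37,"ty":-6,"tz":0,"ax":0,"ay":0,"az":0,"jaw":1},{"tx":50,"ty":-8,"tz":0,"ax":0,"ay":0,"az":0,"jaw":1},{"tx":50,"ty":-8,"tz":0,"ax":0,"ay":0,"az":0,"jaw":1}]'
python3 -m jog '[{"tx":50,"ty":-8,"tz":0,"ax":0,"ay":0,"az":0,"jaw":1},{"tx":50,"ty":-8,"tz":0,"ax":0,"ay":0,"az":0,"jaw":1},{"tx":50,"ty":-8,"tz":0,"ax":0,"ay":0,"az":0,"jaw":1},{"tx":50,"ty":-8,"tz":0,"ax":0,"ay":0,"az":0,"jaw":1},{"tx":50,"ty":-8,"tz":0,"ax":0,"ay":0,"az":0,"jaw":1}]'
python3 -m jog '[{"tx":0,"ty":0,"tz":0,"ax":0,"ay":0,"az":0,"jaw":1},{"tx":0,"ty":0,"tz":0,"ax":0,"ay":0,"az":0,"jaw":1}]'
python3 go.py 499.2 49.6 56 0.085
```

```text
time_s: 38.5
eef_pos: [559.8, -194.4, 116.4]
ee_rot: [0.001, 0.677, 0.736, 0.0]
force: [0.5, 0.1, -0.8]
grip_width: 0.47
grip_force: 35.6
time_s: 39.12
eef_pos: [498.9, 51.5, 116.5]
ee_rot: [0.001, 0.677, 0.736, 0.0]
force: [0.4, 0.9, -0.8]
grip_width: 0.473
grip_force: 35.6
time_s: 39.38
eef_pos: [499.7, 49.7, 116.1]
ee_rot: [0.001, 0.676, 0.737, 0.0]
force: [0.3, -0.2, -1.0]
grip_width: 0.473
grip_force: 35.6
t 39.38 tcp [499.7  49.7 116.1] th 0.085 tilt [ 0.001 -0.    -1.   ] w 0.473 gf 35.6 F [ 0.3 -0.2 -1. ]
az 0.0 then shift [-0.  -0.5 60.1] rows 2.0
```

```bash
python3 -m jog '[{"tx":0,"ty":0,"tz":25,"ax":0,"ay":0,"az":0,"jaw":1},{"tx":0,"ty":0,"tz":22,"ax":0,"ay":0,"az":0,"jaw":1},{"tx":0,"ty":0,"tz":9,"ax":0,"ay":0,"az":0,"jaw":1},{"tx":0,"ty":0,"tz":4,"ax":0,"ay":0,"az":0,"jaw":1},{"tx":0,"ty":0,"tz":0,"ax":0,"ay":0,"az":0,"jaw":1}]'
python3 -m jog '[{"tx":0,"ty":0,"tz":0,"ax":0,"ay":0,"az":0,"jaw":-0.4},{"tx":0,"ty":0,"tz":0,"ax":0,"ay":0,"az":0,"jaw":-0.4},{"tx":0,"ty":0,"tz":-20,"ax":0,"ay":0,"az":0,"jaw":-0.4},{"tx":0,"ty":0,"tz":-45,"ax":0,"ay":0,"az":0,"jaw":-0.4},{"tx":0,"ty":0,"tz":-45,"ax":0,"ay":0,"az":0,"jaw":-0.4}]'
python3 go.py 511.6 -327.5 165 0.085
```

```text
time_s: 40.0
eef_pos: [499.8, 49.7, 56.0]
ee_rot: [0.001, 0.677, 0.736, 0.0]
force: [-0.4, 0.7, -1.5]
grip_width: 0.469
grip_force: 35.5
time_s: 40.62
eef_pos: [499.0, 50.1, 166.8]
ee_rot: [-0.0, 0.676, 0.737, -0.0]
force: [0.4, -0.5, 0.5]
grip_width: 0.699
grip_force: 0.0
t 40.62 tcp [499.   50.1 166.8] th 0.085 tilt [-0. -0. -1.] w 0.699 gf 0.0 F [ 0.4 -0.5  0.5]
az 0.0 then shift [-377.3  -19.5    1.8] rows 7.0
```

```bash
python3 -m jog '[{"tx":-54,"ty":-3,"tz":0,"ax":0,"ay":0,"az":0,"jaw":-0.45},{"tx":-54,"ty":-3,"tz":0,"ax":0,"ay":0,"az":0,"jaw":-0.45},{"tx":-54,"ty":-3,"tz":0,"ax":0,"ay":0,"az":0,"jaw":-0.45},{"tx":-54,"ty":-3,"tz":0,"ax":0,"ay":0,"az":0,"jaw":-0.45},{"tx":-54,"ty":-3,"tz":0,"ax":0,"ay":0,"az":0,"jaw":-0.45}]'
python3 -m jog '[{"tx":-54,"ty":-2,"tz":0,"ax":0,"ay":0,"az":0,"jaw":-0.45},{"tx":-53,"ty":-2,"tz":0,"ax":0,"ay":0,"az":0,"jaw":-0.45},{"tx":0,"ty":0,"tz":30,"ax":0,"ay":0,"az":0,"jaw":-0.45},{"tx":0,"ty":0,"tz":40,"ax":0,"ay":0,"az":0,"jaw":-0.45},{"tx":0,"ty":0,"tz":30,"ax":0,"ay":0,"az":0,"jaw":-0.45}]'
python3 -m jog '[{"tx":0,"ty":0,"tz":12,"ax":0,"ay":0,"az":0,"jaw":-0.45},{"tx":0,"ty":0,"tz":0,"ax":0,"ay":0,"az":0,"jaw":1},{"tx":0,"ty":0,"tz":0,"ax":0,"ay":0,"az":0,"jaw":1},{"tx":0,"ty":0,"tz":0,"ax":0,"ay":0,"az":0,"jaw":1},{"tx":0,"ty":0,"tz":0,"ax":0,"ay":0,"az":0,"jaw":1}]'
python3 go.py 503.9 -43.4 114 0.085
```

```text
time_s: 41.25
eef_pos: [507.1, -222.1, 165.7]
ee_rot: [0.0, 0.676, 0.736, 0.0]
force: [0.9, 0.9, 0.4]
grip_width: 0.725
grip_force: 0.0
time_s: 41.88
eef_pos: [511.9, -327.1, 63.8]
ee_rot: [-0.001, 0.676, 0.736, 0.0]
force: [0.2, 0.1, 0.6]
grip_width: 0.724
grip_force: 0.0
time_s: 42.5
eef_pos: [512.4, -327.3, 53.8]
ee_rot: [0.0, 0.676, 0.737, 0.0]
force: [0.1, -0.7, -1.2]
grip_width: 0.52
grip_force: 39.1
t 42.5 tcp [ 512.4 -327.3   53.8] th 0.085 tilt [ 0.001 -0.    -1.   ] w 0.52 gf 39.1 F [ 0.1 -0.7 -1.2]
az 0.0 then shift [283.6  15.6 -60.2] rows 6.0
```

```bash
python3 -m jog '[{"tx":0,"ty":0,"tz":-20,"ax":0,"ay":0,"az":0,"jaw":1},{"tx":0,"ty":0,"tz":-40,"ax":0,"ay":0,"az":0,"jaw":1},{"tx":34,"ty":2,"tz":0,"ax":0,"ay":0,"az":0,"jaw":1},{"tx":50,"ty":3,"tz":0,"ax":0,"ay":0,"az":0,"jaw":1},{"tx":50,"ty":3,"tz":0,"ax":0,"ay":0,"az":0,"jaw":1}]'
python3 -m jog '[{"tx":50,"ty":3,"tz":0,"ax":0,"ay":0,"az":0,"jaw":1},{"tx":50,"ty":3,"tz":0,"ax":0,"ay":0,"az":0,"jaw":1},{"tx":50,"ty":2,"tz":0,"ax":0,"ay":0,"az":0,"jaw":1},{"tx":0,"ty":0,"tz":0,"ax":0,"ay":0,"az":0,"jaw":1},{"tx":0,"ty":0,"tz":0,"ax":0,"ay":0,"az":0,"jaw":1}]'
python3 go.py 503.9 -43.4 51.5 0.085
```

```text
time_s: 43.12
eef_pos: [508.7, -191.7, 113.6]
ee_rot: [0.0, 0.677, 0.736, 0.0]
force: [0.9, -0.4, -0.8]
grip_width: 0.522
grip_force: 39.2
time_s: 43.75
eef_pos: [504.4, -43.2, 113.6]
ee_rot: [0.0, 0.676, 0.737, 0.0]
force: [-0.3, -0.1, -2.6]
grip_width: 0.528
grip_force: 39.2
t 43.75 tcp [504.4 -43.2 113.6] th 0.085 tilt [ 0.001 -0.    -1.   ] w 0.528 gf 39.2 F [-0.3 -0.1 -2.6]
az 0.0 then shift [-0.1 -0.5 62.1] rows 2.0
```

```bash
python3 -m jog '[{"tx":0,"ty":0,"tz":25,"ax":0,"ay":0,"az":0,"jaw":1},{"tx":0,"ty":0,"tz":22,"ax":0,"ay":0,"az":0,"jaw":1},{"tx":0,"ty":0,"tz":10,"ax":0,"ay":0,"az":0,"jaw":1},{"tx":0,"ty":0,"tz":5,"ax":0,"ay":0,"az":0,"jaw":1},{"tx":0,"ty":0,"tz":0,"ax":0,"ay":0,"az":0,"jaw":1}]'
python3 -m jog '[{"tx":0,"ty":0,"tz":0,"ax":0,"ay":0,"az":0,"jaw":-0.5},{"tx":0,"ty":0,"tz":0,"ax":0,"ay":0,"az":0,"jaw":-0.5},{"tx":0,"ty":0,"tz":-20,"ax":0,"ay":0,"az":0,"jaw":-0.5},{"tx":0,"ty":0,"tz":-45,"ax":0,"ay":0,"az":0,"jaw":-0.5},{"tx":0,"ty":0,"tz":-45,"ax":0,"ay":0,"az":0,"jaw":-1}]'
python3 go.py 421.8 -325.3 165 0.085
```

```text
time_s: 44.38
eef_pos: [504.3, -43.2, 51.6]
ee_rot: [0.0, 0.677, 0.736, 0.0]
force: [-0.1, 0.8, -0.7]
grip_width: 0.524
grip_force: 39.1
time_s: 45.0
eef_pos: [504.0, -42.8, 162.9]
ee_rot: [0.0, 0.676, 0.737, 0.0]
force: [0.2, -0.6, 0.1]
grip_width: 0.939
grip_force: 0.0
t 45.0 tcp [504.  -42.8 162.9] th 0.085 tilt [ 0. -0. -1.] w 0.939 gf 0.0 F [ 0.2 -0.6  0.1]
az 0.0 then shift [-274.5 -105.9   -2.1] rows 6.0
```

```bash
python3 -m jog '[{"tx":-46,"ty":-17.5,"tz":0,"ax":0,"ay":0,"az":0,"jaw":-1},{"tx":-46,"ty":-17.5,"tz":0,"ax":0,"ay":0,"az":0,"jaw":-1},{"tx":-46,"ty":-17.5,"tz":0,"ax":0,"ay":0,"az":0,"jaw":-1},{"tx":-46,"ty":-17.5,"tz":0,"ax":0,"ay":0,"az":0,"jaw":-1},{"tx":-46,"ty":-18,"tz":0,"ax":0,"ay":0,"az":0,"jaw":-1}]'
python3 -m jog '[{"tx":-44,"ty":-18,"tz":0,"ax":0,"ay":0,"az":0,"jaw":-1},{"tx":0,"ty":0,"tz":0,"ax":0,"ay":0,"az":0,"jaw":-1},{"tx":0,"ty":0,"tz":40,"ax":0,"ay":0,"az":0,"jaw":-1},{"tx":0,"ty":0,"tz":40,"ax":0,"ay":0,"az":0,"jaw":-1},{"tx":0,"ty":0,"tz":27,"ax":0,"ay":0,"az":0,"jaw":-1}]'
python3 -m jog '[{"tx":0,"ty":0,"tz":0,"ax":0,"ay":0,"az":0,"jaw":-1},{"tx":0,"ty":0,"tz":0,"ax":0,"ay":0,"az":0,"jaw":1},{"tx":0,"ty":0,"tz":0,"ax":0,"ay":0,"az":0,"jaw":1},{"tx":0,"ty":0,"tz":0,"ax":0,"ay":0,"az":0,"jaw":1},{"tx":0,"ty":0,"tz":0,"ax":0,"ay":0,"az":0,"jaw":1}]'
python3 go.py 516.7 -131.2 116 0.085
```

```text
time_s: 45.62
eef_pos: [435.4, -281.1, 161.8]
ee_rot: [0.0, 0.676, 0.737, 0.0]
force: [0.6, 0.1, 0.1]
grip_width: 1.002
grip_force: 0.0
time_s: 46.25
eef_pos: [421.8, -323.5, 53.0]
ee_rot: [-0.001, 0.676, 0.737, 0.0]
force: [0.1, 0.3, 0.4]
grip_width: 0.997
grip_force: 0.0
time_s: 46.88
eef_pos: [422.4, -325.2, 56.3]
ee_rot: [0.001, 0.676, 0.737, -0.0]
force: [-1.2, 2.8, 5.8]
grip_width: 0.754
grip_force: 38.0
t 46.88 tcp [ 422.4 -325.2   56.3] th 0.085 tilt [ 0.002 -0.002 -1.   ] w 0.754 gf 38.0 F [-1.2  2.8  5.8]
az 0.0 then shift [185.3 110.4 -59.7] rows 5.0
```

```bash
python3 -m jog '[{"tx":0,"ty":0,"tz":-20,"ax":0,"ay":0,"az":0,"jaw":1},{"tx":0,"ty":0,"tz":-40,"ax":0,"ay":0,"az":0,"jaw":1},{"tx":35,"ty":21,"tz":0,"ax":0,"ay":0,"az":0,"jaw":1},{"tx":40,"ty":24,"tz":0,"ax":0,"ay":0,"az":0,"jaw":1},{"tx":40,"ty":24,"tz":0,"ax":0,"ay":0,"az":0,"jaw":1}]'
python3 -m jog '[{"tx":40,"ty":24,"tz":0,"ax":0,"ay":0,"az":0,"jaw":1},{"tx":30,"ty":17,"tz":0,"ax":0,"ay":0,"az":0,"jaw":1},{"tx":0,"ty":0,"tz":0,"ax":0,"ay":0,"az":0,"jaw":1},{"tx":0,"ty":0,"tz":0,"ax":0,"ay":0,"az":0,"jaw":1}]'
python3 go.py 516.7 -131.2 54 0.085
```

```text
time_s: 47.5
eef_pos: [481.5, -203.2, 115.6]
ee_rot: [0.001, 0.677, 0.736, 0.0]
force: [0.3, -0.4, -2.0]
grip_width: 0.757
grip_force: 40.2
time_s: 48.0
eef_pos: [515.6, -131.7, 115.0]
ee_rot: [0.0, 0.676, 0.737, 0.0]
force: [-0.3, -0.6, -2.0]
grip_width: 0.751
grip_force: 40.2
t 48.0 tcp [ 515.6 -131.7  115. ] th 0.085 tilt [ 0.001 -0.001 -1.   ] w 0.751 gf 40.2 F [-0.3 -0.6 -2. ]
az 0.0 then shift [ 0.4  1.1 61. ] rows 2.0
```

```bash
python3 -m jog '[{"tx":0,"ty":1,"tz":25,"ax":0,"ay":0,"az":0,"jaw":1},{"tx":0,"ty":0,"tz":22,"ax":0,"ay":0,"az":0,"jaw":1},{"tx":0,"ty":0,"tz":10,"ax":0,"ay":0,"az":0,"jaw":1},{"tx":0,"ty":0,"tz":4,"ax":0,"ay":0,"az":0,"jaw":1},{"tx":0,"ty":0,"tz":0,"ax":0,"ay":0,"az":0,"jaw":1}]'
python3 -m jog '[{"tx":0,"ty":0,"tz":0,"ax":0,"ay":0,"az":0,"jaw":-1},{"tx":0,"ty":0,"tz":0,"ax":0,"ay":0,"az":0,"jaw":-1},{"tx":0,"ty":0,"tz":-20,"ax":0,"ay":0,"az":0,"jaw":-1},{"tx":0,"ty":0,"tz":-45,"ax":0,"ay":0,"az":0,"jaw":-1},{"tx":0,"ty":0,"tz":-45,"ax":0,"ay":0,"az":0,"jaw":-1}]'
python3 -m jog '[{"tx":-45,"ty":-25,"tz":-20,"ax":0,"ay":0,"az":0,"jaw":-1},{"tx":-45,"ty":-25,"tz":0,"ax":0,"ay":0,"az":0,"jaw":-1},{"tx":-45,"ty":-25,"tz":0,"ax":0,"ay":0,"az":0,"jaw":-1},{"tx":-45,"ty":-25,"tz":0,"ax":0,"ay":0,"az":0,"jaw":-1},{"tx":0,"ty":0,"tz":0,"ax":0,"ay":0,"az":0,"jaw":-1}]'
python3 b.py
python3 - <<'E'
from h import *
c=capture("top"); save(c,"t9.png")
for q,z in(("drawer_bar",38),("jar_tall",0),("jar_short",0),("shaker",0),("cutter",19)):
    print(q,[ (r["conf"],atz(c,*r["centre"],z).round(1)) for r in place_of(q,"top")[:3]])
E
```

```text
time_s: 48.62
eef_pos: [516.9, -131.6, 54.0]
ee_rot: [0.001, 0.677, 0.736, 0.0]
force: [-0.0, 0.5, -3.2]
grip_width: 0.755
grip_force: 40.2
time_s: 49.25
eef_pos: [516.6, -131.1, 165.0]
ee_rot: [0.0, 0.676, 0.737, 0.0]
force: [0.5, -0.1, 0.7]
grip_width: 1.002
grip_force: 0.0
time_s: 49.88
eef_pos: [431.0, -321.6, 183.5]
ee_rot: [0.0, 0.678, 0.735, -0.0]
force: [0.1, 1.0, 0.3]
grip_width: 0.997
grip_force: 0.0
tall? 266 mean [497.7  49.9 104.8] rect [497.8  50.2] [40.6 38. ] 89.4
[149.5 117.   59. ]
decoyA 269 mean [440.6 119.5 104.5] rect [440.9 120.1] [40.9 37.9] 89.6
[18. 94. 94.]
decoyB 270 mean [365.9  97.5 104.9] rect [365.8  97.1] [37.9 37.6] 89.2
[73. 38. 92.]
short 316 mean [503.2 -43.2  96.5] rect [503.5 -43.2] [43.  43.1] 88.4
[169. 118. 100.]
shaker 489 mean [ 515.8 -132.6   89.5] rect [ 515.5 -133. ] [59.6 59.9] 61.9
[171. 163. 159.]
unittop 7438 mean [743.1 -21.9  65.2] rect [758.1 -12.4] [252.7 279.7] 0.2
board 7239 mean [510.2 338.8  17.9] rect [511.7 339.5] [260.4 170.6] 0.7
panrim 679 mean [ 542.9 -312.    15. ] rect [ 506.3 -328. ] [157.4 286. ] 85.9
bar 5 mean [594.2   6.1  39.7] rect [594.2   4.2] [ 0.8 23.9] 2.6
panel 156 mean [635.6  27.8  57.7] rect [635.7  12.6] [ 10.2 131.5] 2.0
drawer_bar [(0.85, array([599.6, -28.4,  38. ])), (0.43, array([ 506.4, -315.6,   38. ]))]
jar_tall [(0.59, array([373.2,  92.9,   0. ])), (0.56, array([441.1, 120.2,   0. ])), (0.5, array([496.4,  47.1,   0. ]))]
jar_short [(0.85, array([498.5, -40.4,   0. ])), (0.57, array([500.1,  45.6,   0. ]))]
shaker [(0.9, array([ 519.8, -136.8,    0. ])), (0.69, array([735. , -25.9,   0. ])), (0.2, array([495.3, -43.5,   0. ]))]
cutter [(0.58, array([506.6, 338.3,  19. ]))]
```

View pics/t9.png

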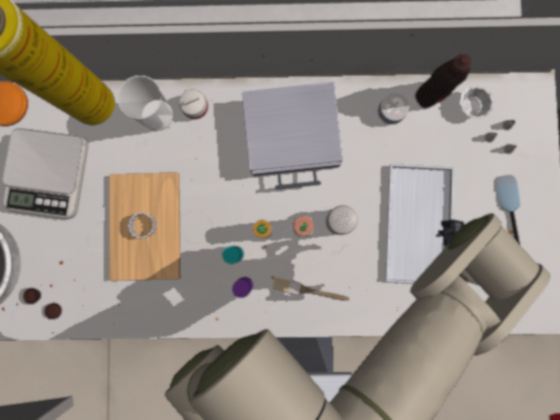

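The top view shows the tall jar (262,228), short jar (303,226) and shaker (342,220) back within about 1 mm of where they stood. The drawer is shut with its bar at (298,180), the cutter is centred on the board at (142,226), and the arm is clear.

```bash
python3 -c "
from rig import *
print(finish_job())"
```

```text
the job is handed in; nothing more can be done
None
```

I handed the job in at about 50 s, and the last camera check showed the cutter lying in the middle of the board, the drawer shut, and both jars and the shaker standing within about 1 mm of where they started; the handover returned no verdict.

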